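# Spread the turntable's snap ring onto its axle

## Robot

A 7-joint arm with a two-finger parallel gripper is mounted at the origin on the work surface. World frame = base frame: x ahead of the robot, y to its left, z up, the work surface at z = 0. Lengths are in m, angles in rad, forces in N, time in s.
With the tool pointing down it reaches from about 0.425 to 0.95 m from the base axis. Payload 4.7 kg.
Tool frame: the origin (TCP) lies midway between the tips of the shut fingers; the grasp point (between the pads) lies 19 mm behind it; x points along the fingers, y is the direction in which the jaws open and shut, and the axes are right-handed (so a half turn about x gives the same grasp; the last joint's range is limited). The gripper opens to 85 mm and grips with 20 to 120 N. Pads are 22 mm wide; open, the fingers measure 114 mm over their backs; the gripper's body (76 mm by 85 mm) begins 54 mm behind the grasp point. The pads swing forward as they close: fully open they stand 13 mm farther back than shut.
Start: joints at [-1.161, 0.469, -0.049, 1.532, 0.024, 1.141, -0.082], TCP at [0.287, 0.611, 0.195] pointing down, gripper open.
Joint ranges: [-2.59, 2.59], [-0.33, 1.99], [-1.39, 1.29], [0.1, 2.45], [-1.04, 4.18], [0.21, 1.99], [-2.66, 2.66]. Speed limits (rad/s): [2.57, 2.57, 3.14, 3.14, 3.14, 3.14, 3.14].

## Interface

Orientations are given as a 3x3 rotation matrix whose columns are the frame's x, y, z axes.
In Python, from bench import status, viewer, job gives the robot as it stands.
- The arm moves only by the tool arm_command, never from a script. Its argument "motion" is a list of rows, each a list of 5 numbers: the shift along the tool's x, y, z in cm, then the turn about the tool's x in degrees, then the closure, from 0 (fully open) to 1 (shut). A call has 1 to 8 rows; each row is the pose to reach, as a shift and turn from the pose commanded when the call began, along the tool's axes at that moment; what a row does not reach only later rows make up. A row lasts 1/12 s, in which the tool goes at most 41.7 mm and 7.16 degrees, less where a joint would pass 70% of its speed; a pose out of reach is approached as far as the arm can. A call with a gripper value outside its range is refused whole. The fingers move at their own pace and stop on an object; "grip_force" is the grip in N (left out, the last holds). Time passes only in rows, so rows that repeat a pose let the fingers close. It gives the time, the measured TCP pose, the force and the opening at its end, in the units of the state.
- status.state(): the state, without advancing time (a new reading comes with each control period).
- viewer.capture(name): name is "scene" or "top" or "wrist"; returns a dict with "frame" (480x640x3 uint8, red, green, blue), "fx", "fy", "cx", "cy" (pixels), "extrinsics" (4x4, takes a point from world to camera coordinates); the wrist camera has in their place "mount" (4x4, takes a point from camera to tool coordinates, whose origin is the TCP and whose axes are the tool frame's). Camera axes: x right, y up, looking along -z (the intrinsics and any distortion apply to the point x, -y, -z); pixel columns grow to the right and rows downward; lengths in m; the calibration is good to about 2 mm. A picture is of the moment at which its call begins: read the wrist's pose just before it. There is no depth.
- job.hand_in(): hands the job in, once; it reports no verdict.
The state is a dict: "time": time; "joints": joint angles; "qd": joint speeds; "joint_efforts": joint torques, N m; "ee_pos": TCP position; "eef_rot": TCP orientation; "contact_force": force on the tool from outside, world axes, zero at the start; "ft_torque": the same for the moment, N m; "gripper_width": opening from 0.0 (shut) to 1.0 (fully open).
Only numpy, scipy, OpenCV 4.12 (cv2) and the standard library are available. Lean on these libraries where they do the work, as an engineer would, in place of code of your own. Each camera call takes 0.05 s, during which the arm holds its last target.

## Task

The sculptors' turntable is being put back together. Take the ring-spreading pliers out of their wooden rest, put their tips into the gap of the open steel snap ring on the wooden cradle, squeeze the handles to spread it and lift it off; then slide the spread ring down over the turntable's upright axle stub, without forcing it, until it is level with the groove. Finish while holding it there with the pliers: fully spread, level, round the middle of the groove and touching nothing but the pliers; leave the mallet, the tin and the scraper alone.

Things in the scene. Friction and masses are not known exactly. Their poses are not given: they have to be found in the camera images.
- rest: Fixed upright wooden rest in which the pliers stand, 90 x 110 mm foot, 84 mm high; origin: centre of its underside. The pliers lift straight up out of it (at least 15 mm).
- pliers: Loose ring pliers (190 g) standing upright, tips down, in the rest. A 30 x 50 mm steel guide block, 60 to 84 mm above the origin, carries two crossed halves sliding along y: squeezing the handles together parts the tips by as much. Origin: midway between the tips, at their lower ends; z up to the handles, y from tip to tip. The same when turned half round.
- grip_left (a point): Middle of the outer face of the +y handle, 125 mm above the tips' lower ends: where to grip. Handles: black paddles 20 mm wide (x), 8 mm thick, 82 to 160 mm above the pliers' origin, 67 mm outside at rest, 20 mm fully squeezed (stop). Springs push each outward with 10 N at rest, 12 N fully squeezed; the spread ring adds 5 N. A 3 mm squeeze carries the pliers with the tips hardly parted.
- grip_right (a point): The same on the -y side. In the light grip before spreading, the pliers can swing about the line between the fingers if jerked or spun, so carry them smoothly.
- tip_left (a point): Centre of the underside of the tip on the pliers' +y side (moved by the other handle). Each tip is a round pin of 7 mm diameter, 32 mm long, ending below in a foot disc 12 mm across and 3 mm thick that must go under the ring's lug. The tips' axes are 13 mm apart at rest, 60 mm fully spread.
- tip_right (a point): The same on the -y side.
- handle_left (a joint): Travel of the +y handle inward: 0 at rest, 0.0235 m fully squeezed.
- handle_right (a joint): The same for the -y handle; the two are coupled and always equal.
- cradle: Fixed wooden cradle for the ring: a foot 110 x 110 mm, 8 mm thick, with a block on it whose top is 35 mm up; origin: under its middle, at the table. The block spans x -28 to +12 mm and y -45 to +45 mm; beyond x = +12 mm the ring's lugs overhang free air, 27 mm above the foot.
- ring: Loose open steel snap ring lying flat on the cradle, 60 g, 6 mm thick, band 7 mm wide, bore 35 mm relaxed. Origin: centre of the relaxed bore at the underside; z up, x points to the gap. Its two arms spread about hinges near the back at x = -16, y = +-13.5 mm and close by spring.
- lug_left (a point): Where the pin's axis seats in the lug at the end of the +y arm, at mid thickness: x = 25, y = 15 mm in the ring's frame relaxed, about x = 21.5, y = 30 mm spread. The lug has a V notch open towards the other lug; as tips put down midway between the lugs (within 2 mm) part, each pin slides into its notch and seats itself.
- lug_right (a point): The same on the -y side.
- bore (a point): Point on the ring's midline at mid thickness, 8 mm from the ring's origin towards the gap: the middle of the fully spread opening. With the axle's axis here the spread ring clears the 38 mm axle by about 4 mm all round.
- ringarm_left (a joint): Opening angle of the ring's +y arm: 0 relaxed, about 0.38 rad with the pliers fully squeezed; a spring closes it.
- ringarm_right (a joint): The same for the -y arm; always equal to the other.
- stand: Fixed steel turntable base, 150 mm across, with the upright axle stub on its axis: 38 mm in diameter, its flat top 96 mm up, with a groove 32 mm in diameter from 70 to 82 mm up. Around the axle the base is at most 45 mm high (a collar 48 mm across). Origin: centre of the underside.
- groove (a point): On the axle's axis at mid height of the groove, 76 mm above the table.
- mallet: Bystander: wooden mallet lying down.
- tin: Bystander: open steel tin, 72 mm across, 100 mm high.
- scraper: Bystander: flat scraper with a wooden handle.
Mind the look-alikes: they are no part of the job. What is meant by the ring is not blue, and is the smaller of those in its own colour.

How it is judged:
On the way, in this order (a step that is already met when the one before it is completed fails the run):
1. the pliers are lifted out of their rest by the gripper (z of pliers in the frame of rest above 0.05 m and contact force between the fingers and pliers above 2 N), for 0.1 s.
2. the ring is spread by the pliers and lifted off the cradle (value of joint ringarm_left above 0.28 rad and contact force between pliers and ring above 1 N and z of ring in the frame of cradle above 0.05 m and contact force between the fingers and pliers above 2 N), for 0.1 s.
At the end, for the whole second after the job is handed in: The gripper holds the pliers, which hold the ring spread (arms beyond 0.32 rad): within 3 mm of the groove's mid height, its opening within 5 mm of the axle's axis, tilted under 0.1 rad, still, ring and pliers touching neither axle nor base (z of bore in the frame of groove between -0.003 and 0.003 m and horizontal distance between bore and groove below 0.005 m and horizontal distance between each of lug_left, lug_right and groove below 0.042 m and angle between ring's own z axis and vertical below 0.1 rad and value of joint each of ringarm_left, ringarm_right above 0.32 rad and contact force between pliers and ring above 1 N and contact force between the fingers and pliers above 2 N and contact force between each of ring, pliers and stand below 0.5 N and contact force between the fingers and ring below 0.5 N and linear speed of ring below 0.03 m/s); the arm keeps its last pose, push and grip.
It fails at once if the ring is forced against the axle or its base (over 20 N) (contact force between ring and stand above 20 N).
It fails at once if the pliers are pushed hard against the axle or its base (over 20 N) (contact force between pliers and stand above 20 N).
It fails at once if the mallet is moved (distance of mallet from where it was at the start of the episode above 0.03 m).
It fails at once if the tin is moved (distance of tin from where it was at the start of the episode above 0.03 m).
It fails at once if the scraper is moved (distance of scraper from where it was at the start of the episode above 0.03 m).
It also fails if it takes over 53 s, if anything falls off the work surface, if the arm or the gripper's body presses on something with over 40 N, if the wrist force passes 120 N, or if a joint passes its speed limit or range.

## Working session

There is one attempt and no reset: what is moved stays moved. The work goes in short steps, Python scripts to look and compute and a tool call to move; the robot and the scene stay as the last step left them, time stands still between calls to the robot, and variables do not carry over. Pictures are saved under pics/ and viewed, and the job is handed in when it is done.

Besides the shell and the picture viewer there is one more tool, called after ">>>" in YAML: its name, and indented under it one key for each argument. arm_command: Moves the arm, as the interface text tells. Its arguments: {"type":"object","properties":{"motion":{"type":"array"},"grip_force":{"type":"number"}},"required":["motion"]}

```bash
mkdir -p pics; ls
python3 - <<'E'
from bench import status, viewer, job
import cv2,numpy as np,json
print(status.state())
for n in ["scene","top","wrist"]:
    c=viewer.capture(n)
    cv2.imwrite(f"pics/{n}0.png",c["frame"][:,:,::-1])
    np.savez(f"pics/{n}0.npz",**c)
    print(n,{k:(np.round(v,4).tolist() if k!="frame" else 0) for k,v in c.items()})
E
```

```text
pics
{'time': 0.0, 'joints': array([-1.16087938,  0.46943801, -0.04858688,  1.53368066,  0.02408023,
        1.14103268, -0.08235712]), 'qd': array([ 0.00064459, -0.00073333, -0.00026316,  0.00038605, -0.00063486,
       -0.00024132, -0.00122177]), 'joint_efforts': array([ 1.35478567e-04, -5.10314262e+01, -4.64539533e-02, -2.37708414e+01,
        1.07713506e-02,  7.64551631e-03,  2.34754594e-05]), 'ee_pos': array([0.28649757, 0.61045164, 0.19346941]), 'eef_rot': array([[-7.84307496e-04,  4.24905342e-01,  9.05237447e-01],
       [-1.81139678e-03,  9.05235636e-01, -4.24906062e-01],
       [-9.99998052e-01, -1.97300121e-03,  5.96890746e-05]]), 'contact_force': array([-0.37707068, -0.30471082,  1.04305206]), 'ft_torque': array([ 0.03724804, -0.0068301 , -0.00728688]), 'gripper_width': 1.001940142033902}
scene {'frame': 0, 'fx': 458.6325, 'fy': 458.6325, 'cx': 321.636, 'cy': 244.1299, 'extrinsics': [[-0.8866, 0.4623, 0.0163, 0.518], [-0.3824, -0.7522, 0.5367, 0.1625], [0.2604, 0.4696, 0.8436, -1.1297], [0.0, 0.0, 0.0, 1.0]]}
top {'frame': 0, 'fx': 567.9407, 'fy': 567.9407, 'cx': 318.6127, 'cy': 237.1756, 'extrinsics': [[-0.0206, -0.9997, 0.0155, 0.0102], [0.9945, -0.0189, 0.1034, -0.585], [-0.103, 0.0176, 0.9945, -1.1137], [0.0, 0.0, 0.0, 1.0]]}
wrist {'frame': 0, 'fx': 358.3414, 'fy': 358.3414, 'cx': 329.5531, 'cy': 237.9125, 'mount': [[0.0007, 0.2808, -0.9598, -0.1788], [1.0, 0.0007, 0.0009, 0.0005], [0.001, -0.9598, -0.2808, -0.0712], [0.0, 0.0, 0.0, 1.0]]}
```

View pics/scene0.png

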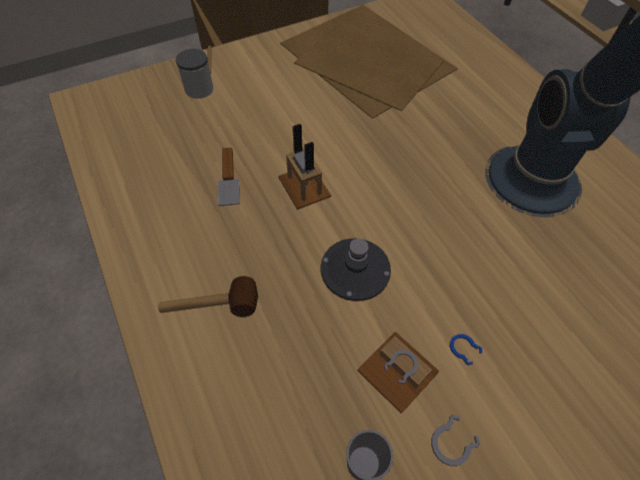

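View pics/top0.png

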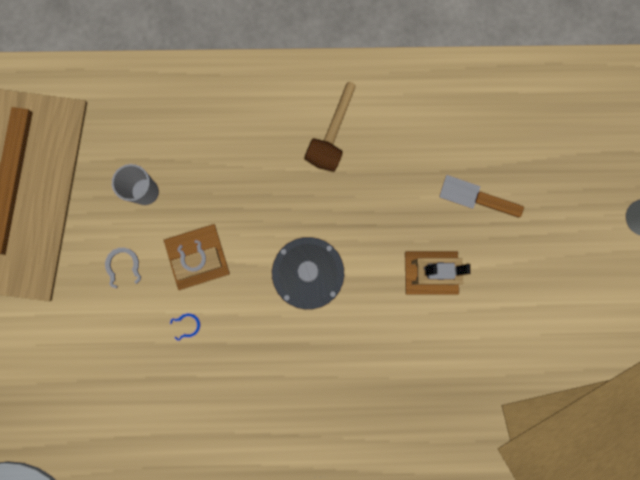

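View pics/wrist0.png

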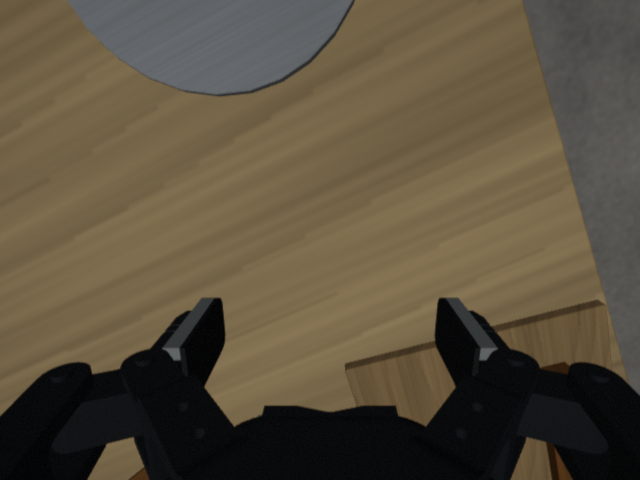

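```bash
cat > h.py <<'E'
import numpy as np,cv2
def load(n): return dict(np.load(f"pics/{n}.npz"))
def proj(c,p):
    E=c["extrinsics"];q=np.atleast_2d(p)@E[:3,:3].T+E[:3,3]
    return np.c_[c["cx"]+c["fx"]*q[:,0]/-q[:,2], c["cy"]-c["fy"]*q[:,1]/-q[:,2]]
def ray(c,uv):
    E=c["extrinsics"];R=E[:3,:3];o=-R.T@E[:3,3]
    uv=np.atleast_2d(uv).astype(float)
    d=np.c_[(uv[:,0]-c["cx"])/c["fx"],-(uv[:,1]-c["cy"])/c["fy"],-np.ones(len(uv))]@R
    return o,d
def onz(c,uv,z):
    o,d=ray(c,uv); return o+d*((z-o[2])/d[:,2])[:,None]
def wristE(c,pos,rot):
    # world->camera for wrist
    T=np.eye(4);T[:3,:3]=rot;T[:3,3]=pos
    c=dict(c);c["extrinsics"]=np.linalg.inv(T@c["mount"]);return c
def tri(c1,uv1,c2,uv2):
    o1,d1=ray(c1,uv1);o2,d2=ray(c2,uv2);d1=d1[0];d2=d2[0]
    t=np.linalg.lstsq(np.c_[d1,-d2],o2-o1,rcond=None)[0]
    a=o1+t[0]*d1;b=o2+t[1]*d2;return (a+b)/2,np.linalg.norm(a-b)
def crop(f,u,v,w,h,s,out):
    im=f[v-h:v+h,u-w:u+w,::-1];cv2.imwrite(out,cv2.resize(im,None,fx=s,fy=s,interpolation=cv2.INTER_CUBIC))
E
python3 - <<'E'
from h import *
t=load("top0");s=load("scene0")
a=t["frame"]; 
def z(f,u,v,w,h,k): return cv2.resize(f[v-h:v+h,u-w:u+w,::-1],None,fx=k,fy=k,interpolation=cv2.INTER_CUBIC)
A=z(a,160,270,66,50,6);cv2.imwrite("pics/c1.png",A)
cv2.imwrite("pics/c2.png",z(a,440,272,45,40,8))
cv2.imwrite("pics/c3.png",z(a,308,273,50,50,6))
cv2.imwrite("pics/c4.png",z(s["frame"],305,165,45,45,6))
print("tcp start",proj(t,[[0.287,.611,.195],[0,0,0]]))
for n,uv,zz in [("rest",(432,272),0),("stand top",(308,272),.096),("ring",(193,258),.035),("gap",(190,241),.035),("mallet",(323,155),0.02),("tin",(138,186),.05),("scraper",(480,197),0),("board",(70,100),0)]:
    print(n,onz(t,uv,zz).round(3))
E
```

```text
tcp start [[-46.56276873 413.20379998]
 [323.78948663 535.47265674]]
rest [[ 0.512 -0.234  0.   ]]
stand top [[0.513 0.021 0.096]]
ring [[0.548 0.25  0.035]]
gap [[0.582 0.256 0.035]]
mallet [[ 0.756 -0.014  0.02 ]]
tin [[0.692 0.356 0.05 ]]
scraper [[ 0.666 -0.341  0.   ]]
board [[0.889 0.516 0.   ]]
```

View pics/c1.png

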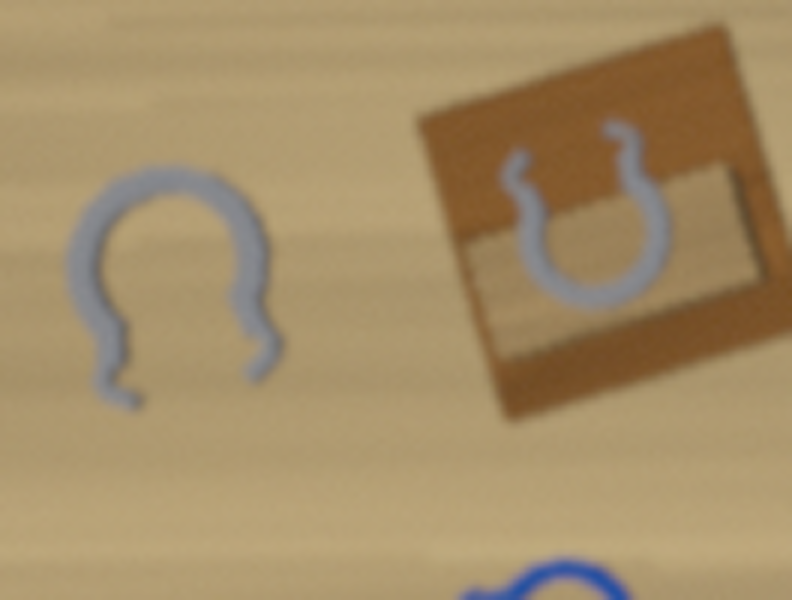

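View pics/c2.png

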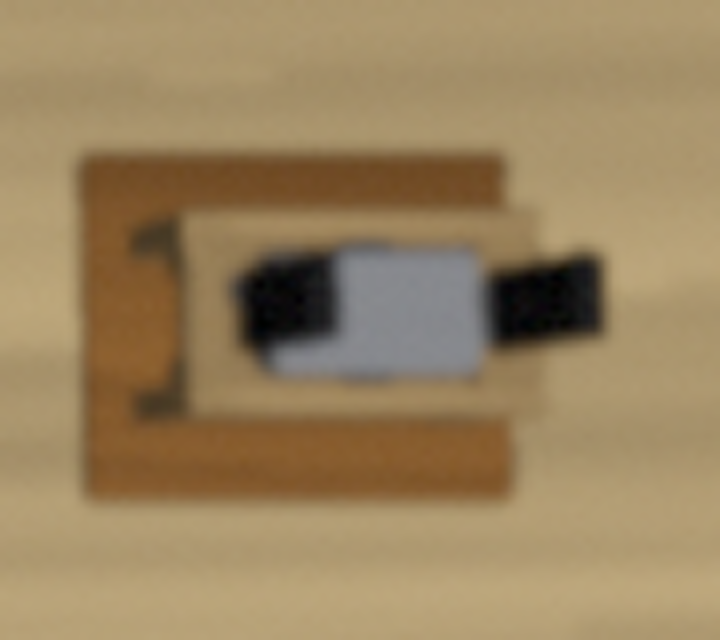

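View pics/c3.png

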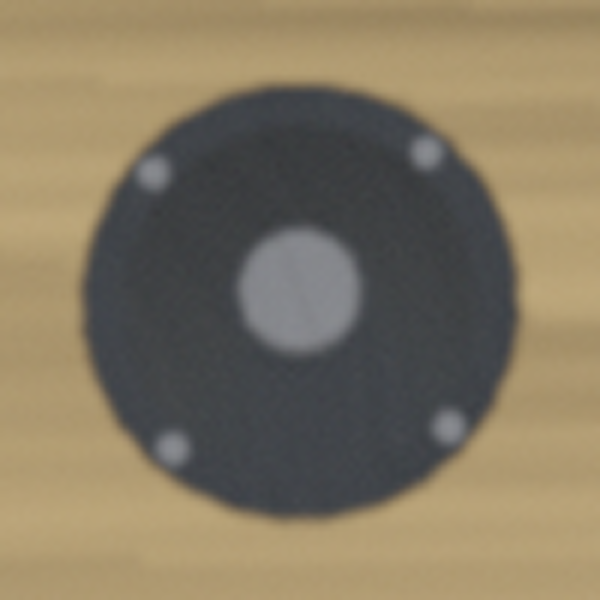

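View pics/c4.png

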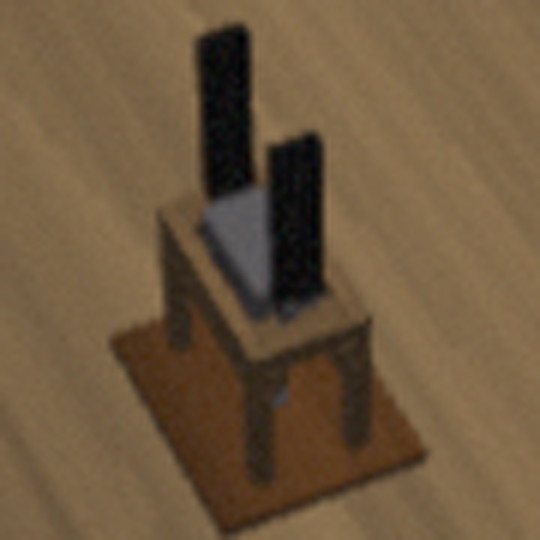

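>>> arm_command:
  motion:
    - [0,-2,3.4,0,0]
    - [0,-4,6.8,0,0]
    - [0,-6,10.2,0,0]
    - [0,-8,13.6,0,0]
    - [0,-10,17,0,0]
    - [0,-12,20.4,0,0]
    - [0,-14,23.8,0,0]
    - [0,-16,27.2,0,0]

```text
time: 0.82
ee_pos: [0.4656, 0.3488, 0.1944]
eef_rot: [[-0.0, 0.425, 0.905], [-0.0, 0.905, -0.425], [-1.0, -0.0, -0.0]]
contact_force: [0.3, 0.5, -0.0]
gripper_width: 0.996
```

>>> arm_command:
  motion:
    - [0,-1.8,3.1,0,0]
    - [0,-3.6,6.1,0,0]
    - [0,-5.4,9.2,0,0]
    - [0,-5.4,9.2,0,0]
    - [0,-5.4,9.2,0,0]
    - [0,-5.4,9.2,0,0]

```text
time: 1.32
ee_pos: [0.5249, 0.2632, 0.1942]
eef_rot: [[-0.001, 0.425, 0.905], [0.0, 0.905, -0.425], [-1.0, 0.0, -0.001]]
contact_force: [-0.3, 0.0, 0.1]
gripper_width: 0.999
```

```bash
cat > snap.py <<'E'
from bench import status, viewer
import sys,cv2,numpy as np
from h import *
def snap(name,cam="wrist"):
    s=status.state();c=viewer.capture(cam)
    if cam=="wrist": c=wristE(c,s["ee_pos"],s["eef_rot"])
    np.savez(f"pics/{name}.npz",**c);cv2.imwrite(f"pics/{name}.png",c["frame"][:,:,::-1])
    print(s["time"],s["ee_pos"].round(4),s["eef_rot"].round(3).tolist(),"F",s["contact_force"].round(1),"w",round(s["gripper_width"],3),"qd",np.abs(s["qd"]).max().round(3),"j7",s["joints"].round(2))
if __name__=="__main__": snap(*sys.argv[1:])
E
python3 snap.py w1
```

```text
1.3167 [0.5249 0.2632 0.1942] [[-0.001, 0.425, 0.905], [0.0, 0.905, -0.425], [-1.0, 0.0, -0.001]] F [-0.3  0.   0.1] w 0.999 qd 0.025 j7 [-0.6   0.32  0.08  1.75 -0.03  1.07  0.62]
```

View pics/w1.png

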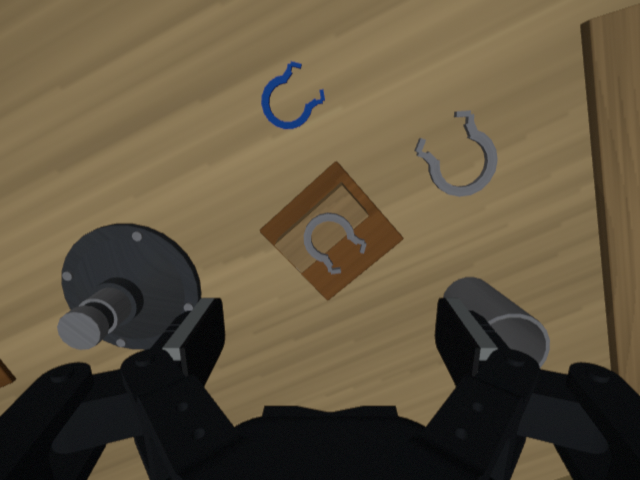

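Run:
```python
from h import *
c=load("w1");t=load("top0")
f=c["frame"]
crop(f,333,233,80,75,5,"pics/c5.png")
def ringmask(f,box):
    hsv=cv2.cvtColor(f,cv2.COLOR_RGB2HSV);m=(hsv[...,1]<60)&(hsv[...,2]>60)
    k=np.zeros_like(m);u0,u1,v0,v1=box;k[v0:v1,u0:u1]=m[v0:v1,u0:u1]
    n,l,st,_=cv2.connectedComponentsWithStats(k.astype(np.uint8))
    i=1+np.argmax(st[1:,4]);return l==i
for n,c,box in [("w",c,(280,390,190,290)),("t",t,(170,215,230,280))]:
    m=ringmask(c["frame"],box)
    v,u=np.nonzero(m);P=onz(c,np.c_[u,v],.041 if n=="w" else .041)[:,:2]
    # midline circle fit iteratively: use pts; pick those near the circle
    w=np.ones(len(P),bool)
    d=P.mean(0)
    for it in range(15):
        A=np.c_[2*P[w],np.ones(w.sum())];x=np.linalg.lstsq(A,(P[w]**2).sum(1),rcond=None)[0]
        r=np.sqrt(x[2]+x[:2]@x[:2]);w=np.abs(np.hypot(*(P-x[:2]).T)-r)<.0045
    lug=P[np.hypot(*(P-x[:2]).T)>.0262]
    g=lug.mean(0)-x[:2]
    print(n,len(P),"centre",x[:2].round(4),"r",r.round(4),"lugs",len(lug),"dir deg",np.degrees(np.arctan2(g[1],g[0])).round(1))
    k=cv2.kmeans(lug.astype(np.float32),2,None,(3,50,1e-6),5,0)[2];print(k)
    yv=k[0]-k[1];print("lug line normal",np.degrees(np.arctan2(yv[1],yv[0])))
```

```text
w 1038 centre [0.5487 0.2518] r 0.0219 lugs 176 dir deg 16.5
[[0.5673574  0.27724737]
 [0.578771   0.24159335]]
lug line normal 107.75092
t 278 centre [0.5475 0.2494] r 0.0224 lugs 46 dir deg 19.1
[[0.5742219  0.23831987]
 [0.563915   0.27374068]]
lug line normal -73.77583
```

View pics/c5.png

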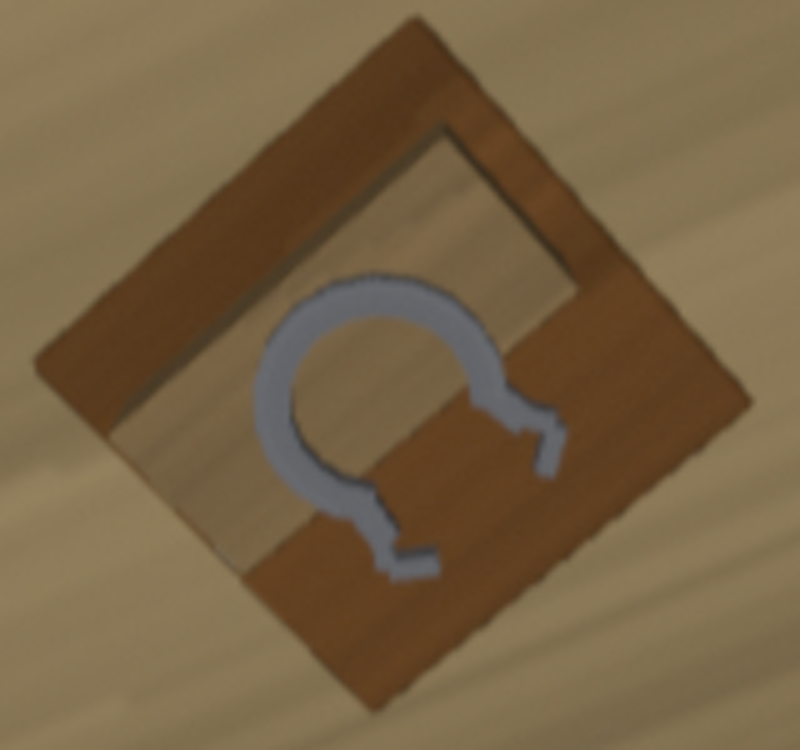

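>>> arm_command:
  motion:
    - [-0.8,-3,0.9,-3,0]
    - [-1.6,-6.5,1.8,-7,0]
    - [-2.4,-10,2.8,-11,0]
    - [-3.2,-13.5,3.7,-15,0]
    - [-4,-17,4.7,-19,0]
    - [-4.8,-20.5,5.7,-22,0]
    - [-5.5,-23.6,6.7,-25,0]
    - [-5.5,-23.6,6.7,-25,0]

```text
time: 2.03
ee_pos: [0.4855, 0.0148, 0.2512]
eef_rot: [[0.003, 0.009, 1.0], [-0.002, 1.0, -0.009], [-1.0, -0.002, 0.003]]
contact_force: [0.3, 0.2, -0.1]
gripper_width: 1.001
```

>>> arm_command:
  motion:
    - [0,0,0,0,0]
    - [0,0,0,0,0]

```text
time: 2.2
ee_pos: [0.4856, 0.0226, 0.2495]
eef_rot: [[0.0, -0.0, 1.0], [0.001, 1.0, 0.0], [-1.0, 0.001, 0.0]]
contact_force: [0.4, -0.4, 0.4]
gripper_width: 0.996
```

```bash
python3 snap.py w2
```

```text
2.2 [0.4856 0.0226 0.2495] [[0.0, -0.0, 1.0], [0.001, 1.0, 0.0], [-1.0, 0.001, 0.0]] F [ 0.4 -0.4  0.4] w 0.996 qd 0.015 j7 [-0.27  0.11  0.15  1.9  -0.02  1.14  1.46]
```

View pics/w2.png

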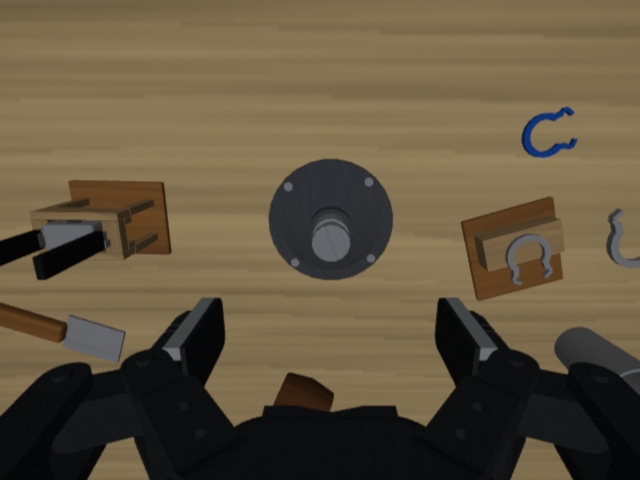

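```bash
cat > axle.py <<'E'
from h import *
def axle(c,u,v,z=.096,R=28,show=True):
    f=c["frame"];hsv=cv2.cvtColor(f,cv2.COLOR_RGB2HSV)
    V=cv2.GaussianBlur(hsv[...,2],(3,3),0)
    ref=np.median(V[v-3:v+4,u-3:u+4])
    m=(np.abs(V.astype(int)-ref)<18)&(hsv[...,1]<60)
    n,l,st,_=cv2.connectedComponentsWithStats(m.astype(np.uint8),connectivity=4)
    m=(l==l[v,u]).astype(np.uint8)
    cn=max(cv2.findContours(m,0,1)[0],key=cv2.contourArea)[:,0,:]
    P=onz(c,cn,z)[:,:2]
    (x,y),r=cv2.minEnclosingCircle(P.astype(np.float32))
    A=np.c_[2*P,np.ones(len(P))];q=np.linalg.lstsq(A,(P**2).sum(1),rcond=None)[0]
    print("bbox",st[l[v,u]],"enc",round(x,4),round(y,4),round(r,4),"fit",q[:2].round(4),np.sqrt(q[2]+q[:2]@q[:2]).round(4))
E
python3 - <<'E'
from axle import *
axle(load("w2"),331,243);axle(load("top0"),308,272)
crop(load("w2")["frame"],331,220,70,70,5,"pics/c6.png")
# ring from here
c=load("w2");s=load("scene0")
# scene view of axle top
axle(s,359,246)
E
```

```text
bbox [ 312  225   38   36 1039] enc 0.5168 0.0239 0.0182 fit [0.5168 0.0239] 0.0176
bbox [299 262  18  19 271] enc 0.5147 0.022 0.0175 fit [0.5146 0.022 ] 0.0167
bbox [350 238  18  16 224] enc 0.5176 0.0246 0.0189 fit [0.5173 0.0255] 0.0172
```

>>> arm_command:
  motion:
    - [-0.6,-3.5,0,0,0]
    - [-1.2,-7,0,0,0]
    - [-1.8,-10.5,0,0,0]
    - [-2.4,-14,0,0,0]
    - [-3,-17.5,0,0,0]
    - [-3.6,-21,0,0,0]
    - [-4,-24,0,0,0]
    - [-4,-25.5,0,0,0]

```text
time: 2.92
ee_pos: [0.4857, -0.237, 0.29]
eef_rot: [[0.001, 0.004, 1.0], [-0.002, 1.0, -0.004], [-1.0, -0.002, 0.001]]
contact_force: [-0.2, 0.0, 0.3]
gripper_width: 1.002
```

>>> arm_command:
  motion:
    - [0,0,0,0,0]
    - [0,0,0,0,0]
    - [0,0,0,0,0]

```text
time: 3.17
ee_pos: [0.4859, -0.2317, 0.2888]
eef_rot: [[-0.001, -0.002, 1.0], [0.001, 1.0, 0.002], [-1.0, 0.001, -0.001]]
contact_force: [-0.5, 0.4, 0.3]
gripper_width: 1.002
```

```bash
python3 snap.py w3
```

```text
3.1667 [ 0.4859 -0.2317  0.2888] [[-0.001, -0.002, 1.0], [0.001, 1.0, 0.002], [-1.0, 0.001, -0.001]] F [-0.5  0.4  0.3] w 1.002 qd 0.008 j7 [ 0.05  0.17  0.37  1.75 -0.07  1.24  2.01]
```

View pics/w3.png

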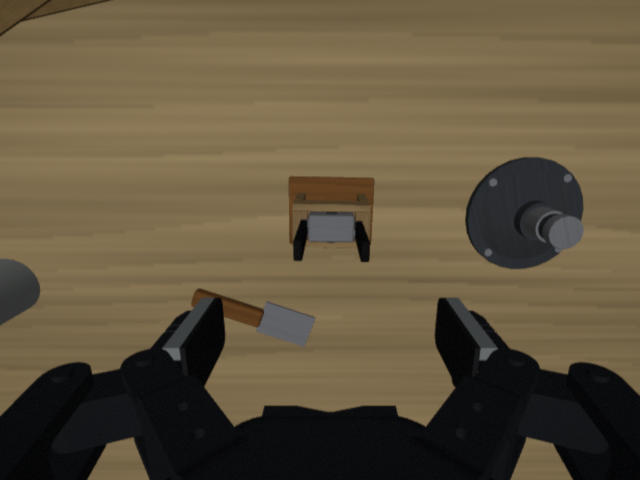

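Run:
```python
from axle import *
crop(load("w3")["frame"],332,220,55,50,7,"pics/c7.png")
crop(load("w2")["frame"],85,228,85,60,4,"pics/c8.png")
```

```text
(no output)
```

View pics/c7.png

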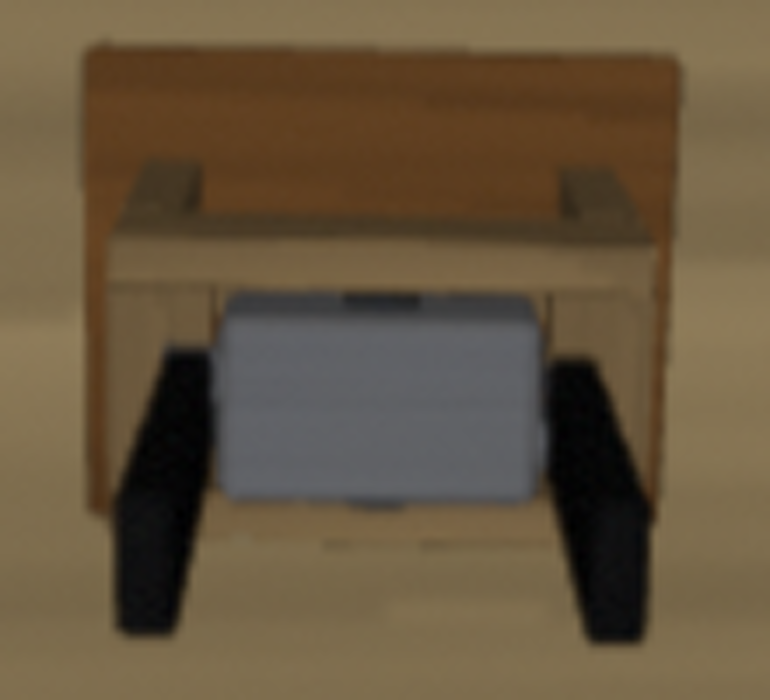

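View pics/c8.png

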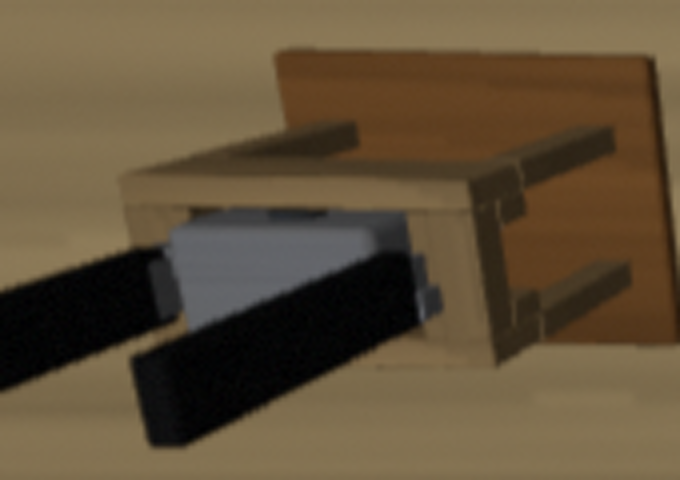

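Run:
```python
from h import *
w3=load("w3");w2=load("w2")
L=(277+117/7,170+635/7);R=(277+646/7,170+641/7)
R2=(187/4,168+443/4)
print(tri(w3,R,w2,R2))
for z in (.17,.175,.18,.185,.19,.195,.2):
    a,b=onz(w3,[L,R],z); print(z,a.round(4),b.round(4),np.linalg.norm(a-b).round(4),"mid",((a+b)/2).round(4),"yaw",np.degrees(np.arctan2(-(b-a)[0],(b-a)[1])).round(2))
# far corners of tops
L3=(277+115/7,170+492/7);R3=(277+648/7,170+500/7)
# block top corners crop: (222,318),(540,320),(535,500),(228,500)
B=np.array([(222,320),(541,322),(536,500),(226,498)])/7+[277,170]
for z in (.08,.09,.1):
    P=onz(w3,B,z);print(z,P.round(4)[:,:2].tolist(),"mid",P.mean(0).round(4),"w",np.linalg.norm(P[0]-P[1]).round(4),np.linalg.norm(P[3]-P[2]).round(4),np.linalg.norm(P[0]-P[3]).round(4))
    y=P[1]-P[0]+P[2]-P[3];print(np.degrees(np.arctan2(-y[0],y[1])))
F=np.array([(85,48),(680,58)])/7+[277,170]
print(onz(w3,F,.008))
```

```text
(array([ 0.52302801, -0.19644691,  0.17042634]), np.float64(0.0006327761679277529))
0.17 [ 0.5227 -0.263   0.17  ] [ 0.5235 -0.1964  0.17  ] 0.0666 mid [ 0.5231 -0.2297  0.17  ] yaw -0.68
0.175 [ 0.5209 -0.2625  0.175 ] [ 0.5217 -0.197   0.175 ] 0.0655 mid [ 0.5213 -0.2297  0.175 ] yaw -0.68
0.18 [ 0.5191 -0.262   0.18  ] [ 0.5199 -0.1976  0.18  ] 0.0644 mid [ 0.5195 -0.2298  0.18  ] yaw -0.68
0.185 [ 0.5173 -0.2614  0.185 ] [ 0.5181 -0.1982  0.185 ] 0.0633 mid [ 0.5177 -0.2298  0.185 ] yaw -0.68
0.19 [ 0.5155 -0.2609  0.19  ] [ 0.5162 -0.1987  0.19  ] 0.0622 mid [ 0.5159 -0.2298  0.19  ] yaw -0.68
0.195 [ 0.5137 -0.2604  0.195 ] [ 0.5144 -0.1993  0.195 ] 0.061 mid [ 0.5141 -0.2299  0.195 ] yaw -0.68
0.2 [ 0.5119 -0.2599  0.2   ] [ 0.5126 -0.1999  0.2   ] 0.0599 mid [ 0.5122 -0.2299  0.2   ] yaw -0.68
0.08 [[0.5024, -0.2544], [0.5027, -0.2039], [0.5321, -0.2042], [0.5318, -0.2542]] mid [ 0.5173 -0.2292  0.08  ] w 0.0504 0.05 0.0294
-0.3638591562868832
0.09 [[0.5002, -0.2538], [0.5005, -0.2047], [0.5291, -0.2049], [0.5288, -0.2536]] mid [ 0.5146 -0.2292  0.09  ] w 0.0491 0.0487 0.0286
-0.3638591562868789
0.1 [[0.4979, -0.2532], [0.4982, -0.2054], [0.5261, -0.2056], [0.5258, -0.253]] mid [ 0.512  -0.2293  0.1   ] w 0.0478 0.0475 0.0279
-0.3638591562870078
[[ 0.46804218 -0.28268241  0.008     ]
 [ 0.4698053  -0.17442838  0.008     ]]
```

>>> arm_command:
  motion:
    - [2,0.1,1.4,0.5,0]
    - [5,0.2,2.8,0.5,0]
    - [8,0.2,2.8,0.5,0]
    - [8.5,0.2,2.8,0.5,0]
    - [8.5,0.2,2.8,0.5,0]
    - [8.5,0.2,2.8,0.5,0]

```text
time: 3.72
ee_pos: [0.5137, -0.232, 0.2055]
eef_rot: [[0.001, 0.01, 1.0], [-0.0, 1.0, -0.01], [-1.0, -0.0, 0.001]]
contact_force: [0.2, -0.2, 0.1]
gripper_width: 0.998
```

```bash
python3 snap.py w4
```

```text
3.7167 [ 0.5137 -0.232   0.2055] [[0.001, 0.01, 1.0], [-0.0, 1.0, -0.01], [-1.0, -0.0, 0.001]] F [ 0.2 -0.2  0.1] w 0.998 qd 0.029 j7 [ 0.06  0.28  0.36  1.81 -0.11  1.07  2.02]
```

View pics/w4.png

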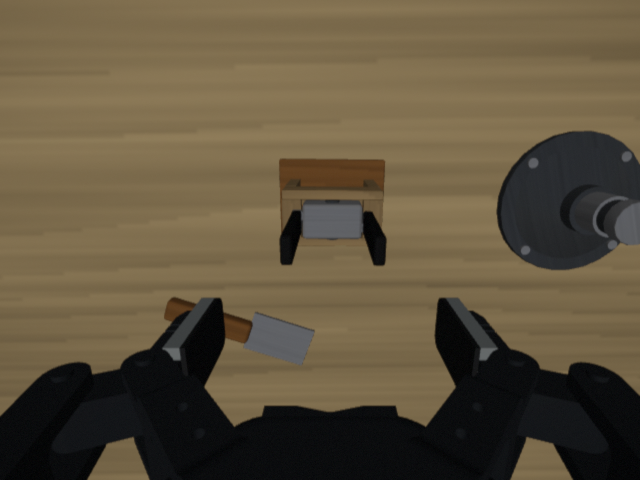

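Run:
```python
from h import *
c=load("w4");crop(c["frame"],333,215,60,58,6,"pics/c9.png")
```

```text
(no output)
```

View pics/c9.png

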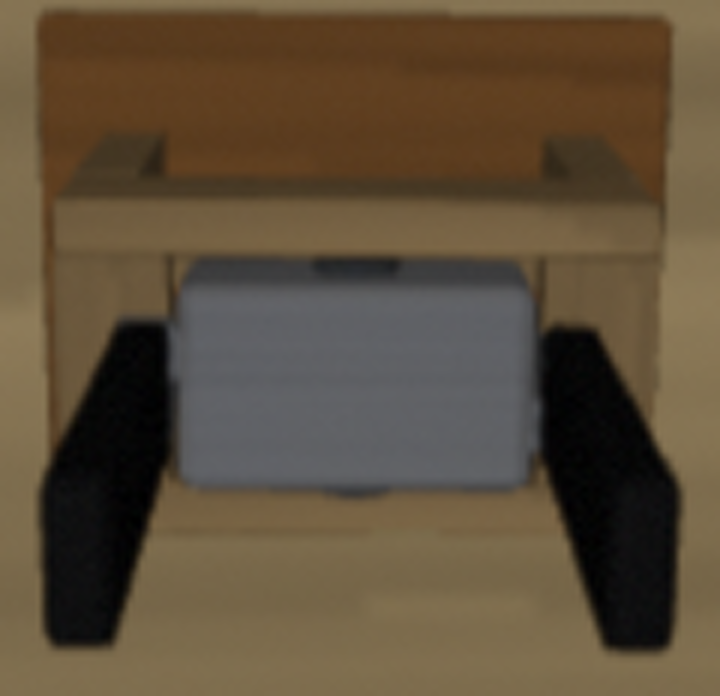

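Run:
```python
from h import *
c=load("w4");o=np.array([273,157])
L=np.array([[44,642],[41,490]])/6+o;R=np.array([[672,648],[680,490]])/6+o
for z in (.164,.168,.172,.176):
    a=onz(c,L,z);b=onz(c,R,z);print(z,a.round(4)[:,:2].tolist(),b.round(4)[:,:2].tolist(),"w",np.linalg.norm(a-b,axis=1).round(4),"depth",np.linalg.norm(a[0]-a[1]).round(4),"mid",((a+b)/2).mean(0).round(4))
y=b-a;print(np.degrees(np.arctan2(-y[:,0],y[:,1])))
```

```text
0.164 [[0.5245, -0.2642], [0.5072, -0.2636]] [[0.526, -0.1957], [0.508, -0.1954]] w [0.0685 0.0682] depth 0.0173 mid [ 0.5164 -0.2297  0.164 ]
0.168 [[0.523, -0.2636], [0.5061, -0.263]] [[0.5244, -0.1963], [0.5068, -0.196]] w [0.0673 0.067 ] depth 0.017 mid [ 0.5151 -0.2297  0.168 ]
0.172 [[0.5215, -0.263], [0.5049, -0.2624]] [[0.5229, -0.1969], [0.5056, -0.1967]] w [0.066  0.0658] depth 0.0167 mid [ 0.5137 -0.2298  0.172 ]
0.176 [[0.52, -0.2624], [0.5037, -0.2618]] [[0.5214, -0.1976], [0.5044, -0.1973]] w [0.0648 0.0645] depth 0.0163 mid [ 0.5124 -0.2298  0.176 ]
[-1.21001076 -0.62831344]
```

>>> arm_command:
  motion:
    - [2.5,0.2,0.1,0,0]
    - [5,0.2,0.1,0,0]
    - [7,0.2,0.1,0,0]
    - [8.5,0.2,0.1,0,0]
    - [9.3,0.2,0.1,0,0]
    - [9.4,0.2,0.1,0,0]
    - [9.4,0.2,0.1,0,0]

```text
time: 4.35
ee_pos: [0.515, -0.2309, 0.1117]
eef_rot: [[0.002, 0.011, 1.0], [-0.0, 1.0, -0.011], [-1.0, -0.0, 0.002]]
contact_force: [-0.7, -0.0, 0.3]
gripper_width: 1.0
```

>>> arm_command:
  motion:
    - [0,0,0,0,0.15]
    - [0,0,0,0,0.2]
    - [0,0,0,0,0.24]
    - [0,0,0,0,0.28]
    - [0,0,0,0,0.28]
    - [0,0,0,0,0.28]
  grip_force: 40

```text
time: 4.85
ee_pos: [0.5155, -0.2304, 0.1128]
eef_rot: [[0.003, 0.011, 1.0], [0.0, 1.0, -0.011], [-1.0, 0.0, 0.003]]
contact_force: [-1.9, 2.6, 7.1]
gripper_width: 0.719
```

```bash
python3 snap.py w5; python3 snap.py s5 scene
```

```text
4.85 [ 0.5155 -0.2304  0.1128] [[0.003, 0.011, 1.0], [0.0, 1.0, -0.011], [-1.0, 0.0, 0.003]] F [-1.9  2.6  7.1] w 0.719 qd 0.002 j7 [ 0.08  0.38  0.34  1.9  -0.16  0.88  2.06]
4.9 [ 0.5155 -0.2304  0.1128] [[0.003, 0.011, 1.0], [0.0, 1.0, -0.011], [-1.0, 0.0, 0.003]] F [-1.4  2.1  8.2] w 0.721 qd 0.002 j7 [ 0.08  0.38  0.34  1.9  -0.16  0.88  2.06]
```

View pics/w5.png

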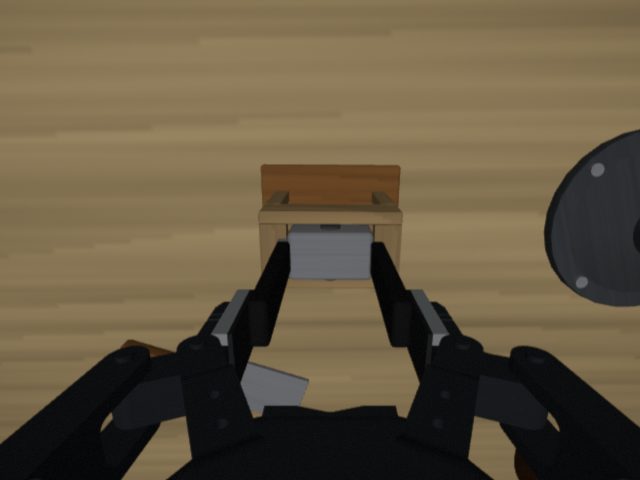

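View pics/s5.png

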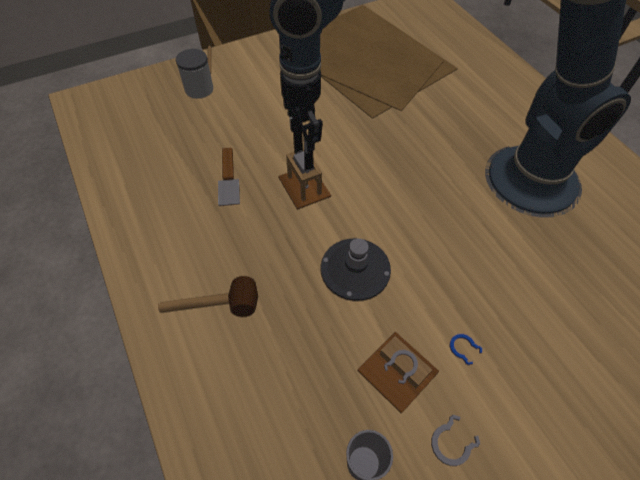

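>>> arm_command:
  motion:
    - [-0.5,0,0,0,0.28]
    - [-1.2,0,0,0,0.28]
    - [-2.2,0,0,0,0.28]
    - [-3.4,0,0,0,0.28]
    - [-4.8,0,0,0,0.28]
    - [-6.4,0,0,0,0.28]
    - [-8,0,0,0,0.28]
    - [-9.6,0,0,0,0.28]

```text
time: 5.62
ee_pos: [0.5141, -0.2307, 0.2083]
eef_rot: [[0.001, 0.011, 1.0], [-0.0, 1.0, -0.011], [-1.0, -0.0, 0.001]]
contact_force: [0.1, 0.4, -1.1]
gripper_width: 0.722
```

>>> arm_command:
  motion:
    - [-1.2,0,0,0,0.28]
    - [-2.2,0,0,0,0.28]
    - [-3,0,0,0,0.28]
    - [-3.3,0,0,0,0.28]
    - [-3.3,0,0,0,0.28]

```text
time: 6.03
ee_pos: [0.5144, -0.2306, 0.2403]
eef_rot: [[0.001, 0.011, 1.0], [-0.0, 1.0, -0.011], [-1.0, -0.0, 0.001]]
contact_force: [0.3, -0.2, -2.5]
gripper_width: 0.719
```

```bash
python3 snap.py w6; python3 snap.py s6 scene
```

```text
6.0333 [ 0.5144 -0.2306  0.2403] [[0.001, 0.011, 1.0], [-0.0, 1.0, -0.011], [-1.0, -0.0, 0.001]] F [ 0.3 -0.2 -2.5] w 0.719 qd 0.024 j7 [ 0.05  0.25  0.37  1.76 -0.1   1.14  2.  ]
6.0833 [ 0.514  -0.2304  0.2394] [[-0.0, 0.011, 1.0], [0.0, 1.0, -0.011], [-1.0, 0.0, -0.0]] F [-0.   0.1 -2.2] w 0.722 qd 0.014 j7 [ 0.05  0.25  0.37  1.76 -0.1   1.14  2.  ]
```

View pics/w6.png

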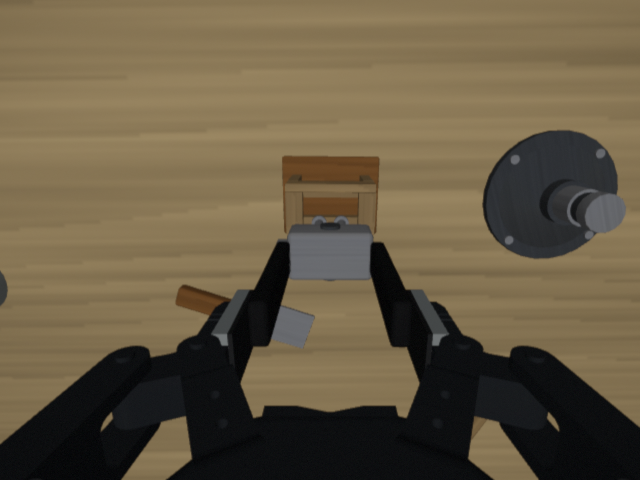

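View pics/s6.png

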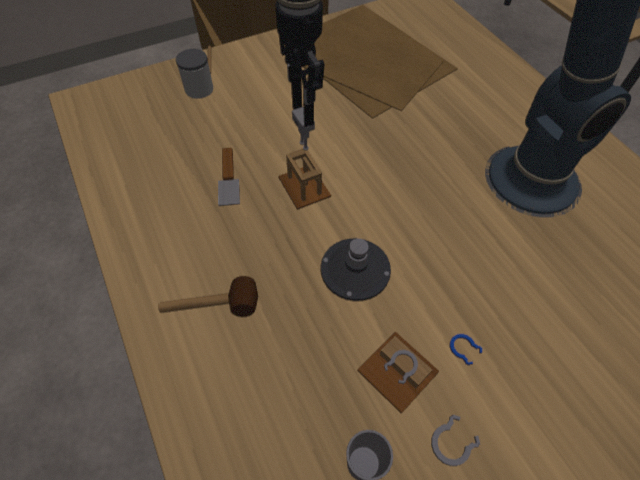

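Run:
```python
from h import *
from bench import status
c=load("w6");f=c["frame"]
crop(f,331,232,50,40,8,"pics/c10.png")
T=np.linalg.inv(c["mount"])  # tool->cam
ct=dict(c);ct["extrinsics"]=T
for p in [(.104,.0095,0),(.104,-.0095,0),(.101,.0095,0),(.104,.0095,-.006),(.104,.0095,.006),(.020,.025,-.015),(.02,-.025,-.015),(.02,.025,.015),(.02,-.025,.015)]:
    print(p,proj(ct,p).round(1))
```

```text
(0.104, 0.0095, 0) [[341.1 224.1]]
(0.104, -0.0095, 0) [[317.7 224.2]]
(0.101, 0.0095, 0) [[341.2 225. ]]
(0.104, 0.0095, -0.006) [[341.1 216.9]]
(0.104, 0.0095, 0.006) [[341.  231.3]]
(0.02, 0.025, -0.015) [[372.6 234.4]]
(0.02, -0.025, -0.015) [[285.9 234.4]]
(0.02, 0.025, 0.015) [[371.  282.5]]
(0.02, -0.025, 0.015) [[287.6 282.6]]
```

View pics/c10.png

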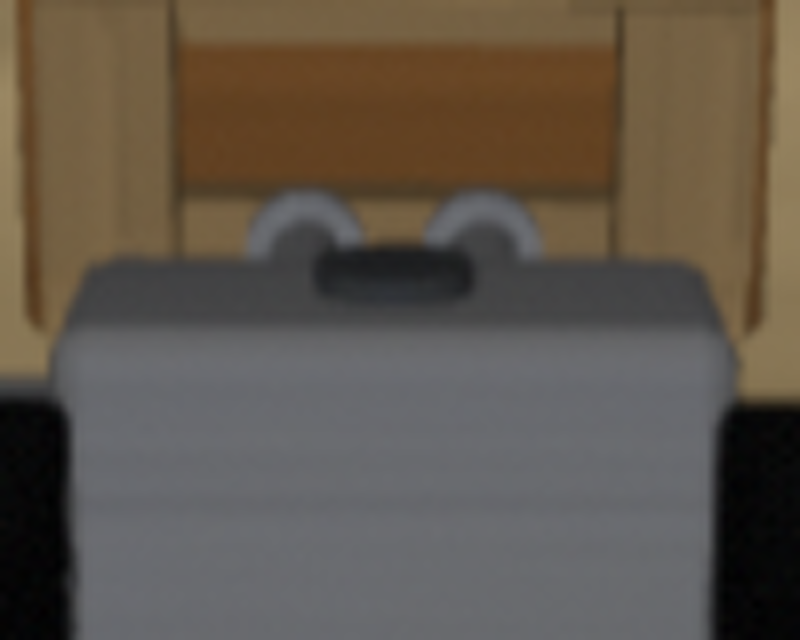

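Run:
```python
from h import *
c=load("w1");o=np.array([253,158])
Q=onz(c,np.array([(415,15),(752,402),(375,712),(38,362)])/5+o,.008)[:,:2]
print(Q.round(4),"mid",Q.mean(0).round(4))
for i in range(4):
    d=Q[(i+1)%4]-Q[i];print(np.linalg.norm(d).round(4),np.degrees(np.arctan2(d[1],d[0]))%90)
# block top near lug edge: (110,435)...: edge x=+12: (245,575)-(578,288)
e=onz(c,np.array([(245,575),(578,288)])/5+o,.035);d=e[1]-e[0];print(e.round(4),np.linalg.norm(d),np.degrees(np.arctan2(d[1],d[0]))%90, e.mean(0))
# lug end features: V lugs  ; outer corners
l=onz(c,np.array([(382,560),(440,550),(438,576),(392,580),(565,435),(548,478),(535,470),(550,410)])/5+o,.041)[:,:2]
cen=np.array([.5487,.2518]);a=np.radians(17.);R=np.array([[np.cos(a),np.sin(a)],[-np.sin(a),np.cos(a)]])
print(((l-cen)@R.T*1000).round(1))
# ring bore inner circle points, from contour
```

```text
[[0.4873 0.2881]
 [0.5909 0.319 ]
 [0.6221 0.2157]
 [0.5186 0.1859]] mid [0.5547 0.2522]
0.108 16.58438237937448
0.1079 16.84854315155208
0.1077 16.03924472602432
0.1069 16.99854223971616
[[0.5715 0.2107 0.035 ]
 [0.5456 0.2953 0.035 ]] 0.08848920954432768 16.99365431873764 [0.55856411 0.2529698  0.035     ]
[[ 24.2 -21.7]
 [ 30.4 -11.8]
 [ 34.2 -15.7]
 [ 28.7 -23.1]
 [ 28.9  22.1]
 [ 33.3  13.9]
 [ 30.4  13.1]
 [ 23.1  23.2]]
```

>>> arm_command:
  motion:
    - [0,0.4,0.04,0,0.28]
    - [0,1.3,0.14,0,0.28]
    - [0,2.7,0.3,0,0.28]
    - [0,4.6,0.5,0,0.28]
    - [0,7,0.8,0,0.28]
    - [0,9.8,1.1,0,0.28]
    - [0,12.9,1.4,0,0.28]
    - [0,16.2,1.8,0,0.28]

```text
time: 6.8
ee_pos: [0.5334, -0.067, 0.2391]
eef_rot: [[-0.001, 0.012, 1.0], [0.0, 1.0, -0.012], [-1.0, 0.0, -0.001]]
contact_force: [0.6, 0.3, -1.7]
gripper_width: 0.721
```

>>> arm_command:
  motion:
    - [0,3.3,0.4,0,0.28]
    - [0,6.6,0.75,0,0.28]
    - [0,9.9,1.1,0,0.28]
    - [0,13.2,1.5,0,0.28]
    - [0,16.6,1.9,0,0.28]

```text
time: 7.22
ee_pos: [0.5541, 0.0995, 0.2391]
eef_rot: [[-0.001, 0.011, 1.0], [0.0, 1.0, -0.011], [-1.0, 0.0, -0.001]]
contact_force: [0.2, 0.2, -2.5]
gripper_width: 0.723
```

>>> arm_command:
  motion:
    - [0,3.3,0.4,-0.8,0.28]
    - [0,6.4,0.7,-2.5,0.28]
    - [0,9.2,1.0,-5,0.28]
    - [0,11.6,1.3,-8,0.28]
    - [0,13.5,1.5,-11.5,0.28]
    - [0,14.9,1.65,-14.5,0.28]
    - [0,15.8,1.75,-16.7,0.28]
    - [0,16.2,1.8,-17.6,0.28]

```text
time: 7.88
ee_pos: [0.5737, 0.2612, 0.2388]
eef_rot: [[-0.001, -0.296, 0.955], [0.0, 0.955, 0.296], [-1.0, 0.001, -0.001]]
contact_force: [-0.1, -0.1, -1.7]
gripper_width: 0.724
```

>>> arm_command:
  motion:
    - [0,0,0,0,0.28]
    - [0,0,0,0,0.28]
    - [0,0,0,0,0.28]

```text
time: 8.13
ee_pos: [0.5748, 0.2573, 0.2395]
eef_rot: [[-0.0, -0.289, 0.957], [-0.001, 0.957, 0.289], [-1.0, -0.001, -0.0]]
contact_force: [0.3, -0.6, -1.1]
gripper_width: 0.723
```

```bash
python3 snap.py w7
```

```text
8.1333 [0.5748 0.2573 0.2395] [[-0.0, -0.289, 0.957], [-0.001, 0.957, 0.289], [-1.0, -0.001, -0.0]] F [ 0.3 -0.6 -1.1] w 0.723 qd 0.003 j7 [-0.54  0.36  0.06  1.6  -0.02  1.19  1.4 ]
```

View pics/w7.png

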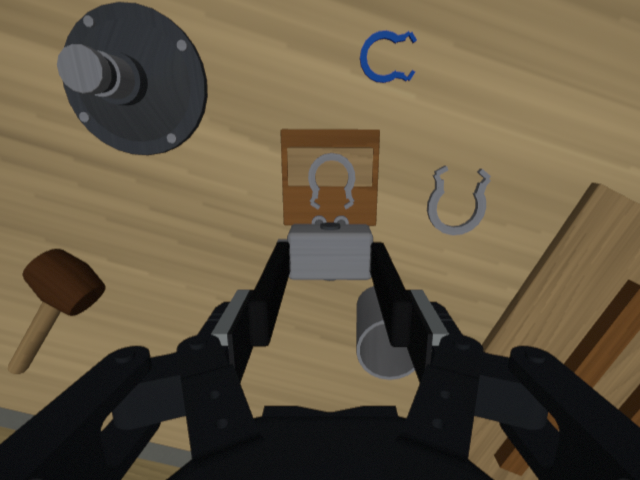

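>>> arm_command:
  motion:
    - [0.6,0.1,0,0,0.28]
    - [1.8,0.1,0,0,0.28]
    - [3.3,0.1,0,0,0.28]
    - [4.9,0.1,0,0,0.28]
    - [6.4,0.1,0,0,0.28]
    - [7.5,0.1,0,0,0.28]
    - [8.1,0.1,0,0,0.28]
    - [8.2,0.1,0,0,0.28]

```text
time: 8.85
ee_pos: [0.5734, 0.2592, 0.1556]
eef_rot: [[-0.003, -0.291, 0.957], [-0.001, 0.957, 0.291], [-1.0, -0.001, -0.003]]
contact_force: [-1.3, 0.8, -1.9]
gripper_width: 0.722
```

>>> arm_command:
  motion:
    - [0,0,0,0,0.28]
    - [0,0,0,0,0.28]

```text
time: 9.02
ee_pos: [0.5749, 0.2601, 0.1583]
eef_rot: [[0.001, -0.292, 0.957], [0.001, 0.957, 0.292], [-1.0, 0.0, 0.002]]
contact_force: [-0.1, 0.3, -2.1]
gripper_width: 0.719
```

```bash
python3 snap.py w8;python3 snap.py s8 scene; python3 snap.py t8 top; python3 -c "
from h import *
crop(load('w8')['frame'],331,200,60,55,6,'pics/c11.png')
crop(load('s8')['frame'],400,350,60,50,6,'pics/c12.png')
crop(load('t8')['frame'],190,245,50,45,6,'pics/c13.png')"
```

```text
9.0167 [0.5749 0.2601 0.1583] [[0.001, -0.292, 0.957], [0.001, 0.957, 0.292], [-1.0, 0.0, 0.002]] F [-0.1  0.3 -2.1] w 0.719 qd 0.009 j7 [-0.53  0.43  0.06  1.69 -0.03  1.03  1.4 ]
9.0667 [0.575  0.2602 0.1585] [[0.002, -0.292, 0.957], [0.001, 0.957, 0.292], [-1.0, 0.0, 0.002]] F [-0.3  0.1 -1. ] w 0.722 qd 0.004 j7 [-0.53  0.43  0.06  1.69 -0.03  1.03  1.4 ]
9.1167 [0.575  0.2601 0.1585] [[0.002, -0.292, 0.957], [0.001, 0.957, 0.292], [-1.0, 0.0, 0.002]] F [ 0.4  0.2 -1.6] w 0.72 qd 0.004 j7 [-0.53  0.43  0.06  1.69 -0.03  1.03  1.4 ]
```

View pics/c11.png

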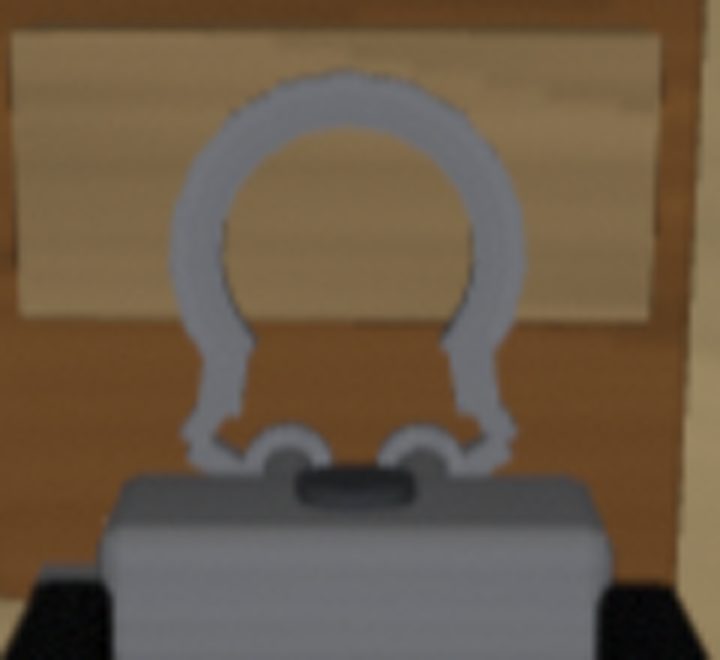

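View pics/c12.png

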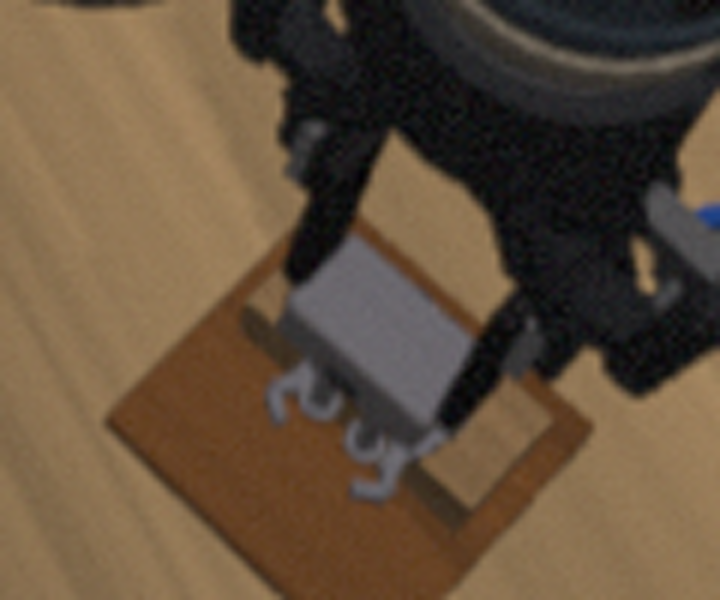

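View pics/c13.png

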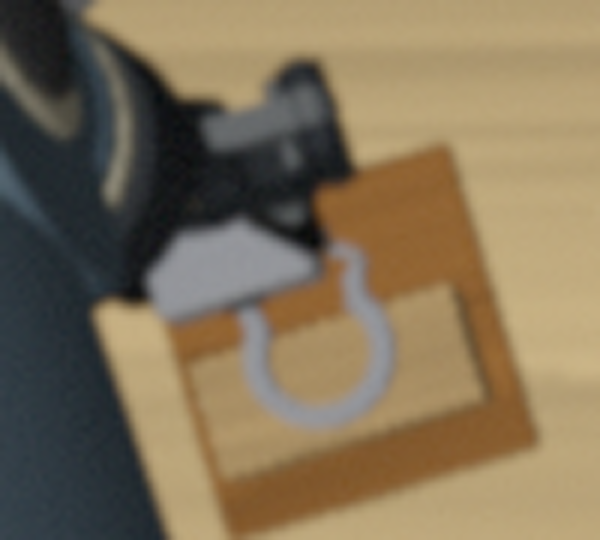

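Run:
```python
from h import *
c=load("w8");o=np.array([271,145])
hsv=cv2.cvtColor(c["frame"],cv2.COLOR_RGB2HSV);m=(hsv[...,1]<60)&(hsv[...,2]>60);m[222:]=0;m[:140]=0;m[:,:290]=0;m[:,370:]=0
n,l,st,_=cv2.connectedComponentsWithStats(m.astype(np.uint8));m=l==1+np.argmax(st[1:,4])
v,u=np.nonzero(m);
R=np.array([[.957,.292],[-.292,.957]]);tcp=np.array([.5749,.2601])
s=v<202
for z in (.041,):
    P=(onz(c,np.c_[u,v],z)[:,:2]-tcp)@R.T  # (tool z, tool y)
    Q=P[s];A=np.c_[2*Q,np.ones(len(Q))];x=np.linalg.lstsq(A,(Q**2).sum(1),rcond=None)[0];r=np.sqrt(x[2]+x[:2]@x[:2])
    print("ring centre tool(z,y)",x[:2].round(4),r.round(4),"back",P[:,0].min(), "front",P[:,0].max(),"y",P[:,1].min(),P[:,1].max())
for z in (.053,.057,.060):
    F=(onz(c,np.array([(289.5,424),(421,424)])/6+o,z)[:,:2]-tcp)@R.T;print("foot back edge",z,F.round(4).tolist())
# block back edge of cradle etc, lug V apex
L=(onz(c,np.array([(182,432),(518,432),(240,415),(460,412)])/6+o,.041)[:,:2]-tcp)@R.T;print(L.round(4).tolist())
```

```text
ring centre tool(z,y) [-0.0286 -0.0008] 0.021 back -0.05230412717701272 front 0.0008751203314285061 y -0.02520671344152376 0.02371047504449958
foot back edge 0.053 [[-0.0065, -0.0083], [-0.0065, 0.0095]]
foot back edge 0.057 [[-0.0075, -0.0081], [-0.0074, 0.0094]]
foot back edge 0.06 [[-0.0081, -0.0081], [-0.0081, 0.0093]]
[[-0.0027, -0.0238], [-0.0026, 0.0236], [-0.0051, -0.0156], [-0.0055, 0.0154]]
```

>>> arm_command:
  motion:
    - [0,-0.04,-0.1,0,0.27]
    - [0,-0.08,-0.2,0,0.26]
    - [0,-0.09,-0.21,0,0.25]
    - [0,-0.09,-0.21,0,0.25]
    - [0,-0.09,-0.21,0,0.25]

```text
time: 9.58
ee_pos: [0.5726, 0.2584, 0.1576]
eef_rot: [[0.0, -0.292, 0.956], [0.0, 0.956, 0.292], [-1.0, 0.0, 0.0]]
contact_force: [-0.2, 0.3, -2.4]
gripper_width: 0.752
```

```bash
python3 snap.py w9; python3 -c "
from h import *
crop(load('w9')['frame'],331,200,60,55,6,'pics/c14.png')"
```

```text
9.5833 [0.5726 0.2584 0.1576] [[0.0, -0.292, 0.956], [0.0, 0.956, 0.292], [-1.0, 0.0, 0.0]] F [-0.2  0.3 -2.4] w 0.752 qd 0.003 j7 [-0.53  0.42  0.06  1.7  -0.03  1.02  1.4 ]
```

View pics/c14.png

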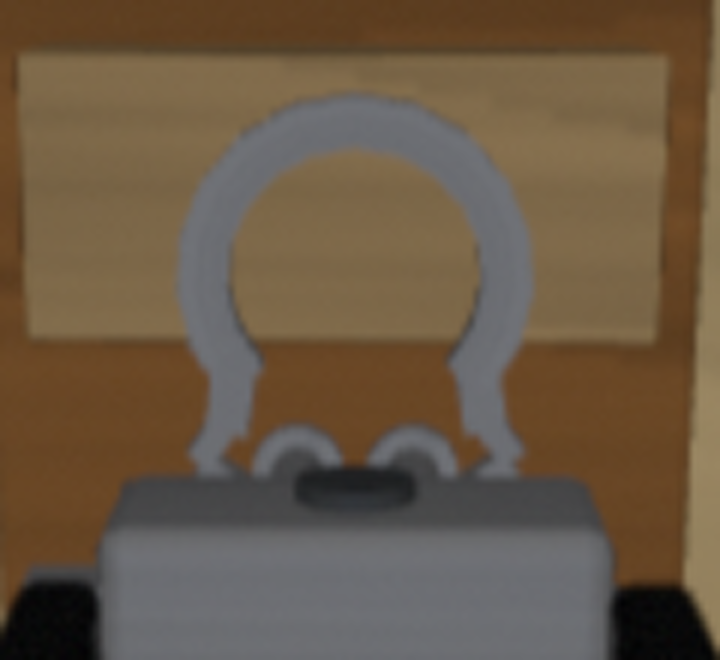

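>>> arm_command:
  motion:
    - [0.4,0,0.06,0,0.25]
    - [0.9,0,0.06,0,0.25]
    - [1.4,0,0.06,0,0.25]
    - [1.9,0,0.06,0,0.25]
    - [2.3,0,0.06,0,0.25]
    - [2.6,0,0.06,0,0.25]
    - [2.7,0,0.06,0,0.25]
    - [2.7,0,0.06,0,0.25]

```text
time: 10.3
ee_pos: [0.573, 0.2585, 0.1301]
eef_rot: [[-0.001, -0.292, 0.957], [-0.0, 0.957, 0.292], [-1.0, -0.0, -0.001]]
contact_force: [0.4, 0.6, -1.6]
gripper_width: 0.749
```

```bash
python3 snap.py w10; python3 snap.py s10 scene; python3 -c "
from h import *
crop(load('w10')['frame'],331,210,60,50,6,'pics/c15.png')
crop(load('s10')['frame'],395,360,50,45,7,'pics/c16.png')"
```

```text
10.3 [0.573  0.2585 0.1301] [[-0.001, -0.292, 0.957], [-0.0, 0.957, 0.292], [-1.0, -0.0, -0.001]] F [ 0.4  0.6 -1.6] w 0.749 qd 0.008 j7 [-0.53  0.45  0.05  1.72 -0.03  0.97  1.4 ]
10.35 [0.5732 0.2585 0.1304] [[-0.0, -0.292, 0.957], [0.0, 0.957, 0.292], [-1.0, 0.0, -0.0]] F [-0.3 -1.  -1.4] w 0.75 qd 0.006 j7 [-0.53  0.45  0.05  1.72 -0.03  0.97  1.4 ]
```

View pics/c15.png

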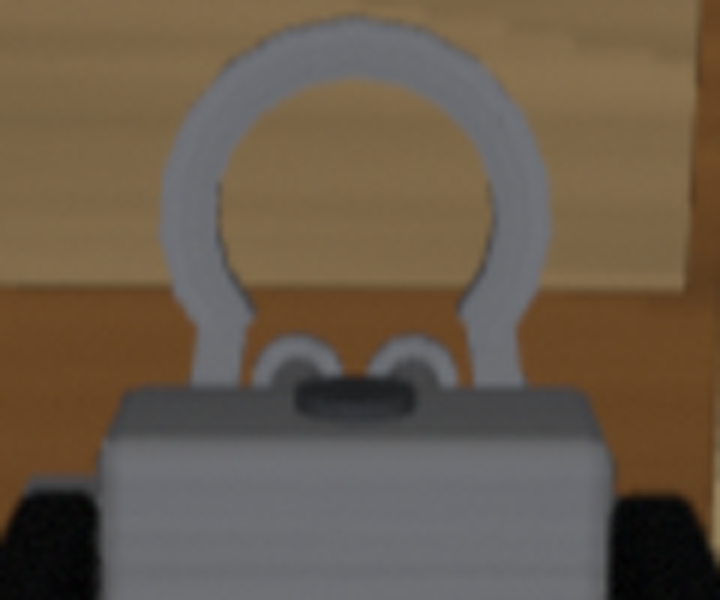

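View pics/c16.png

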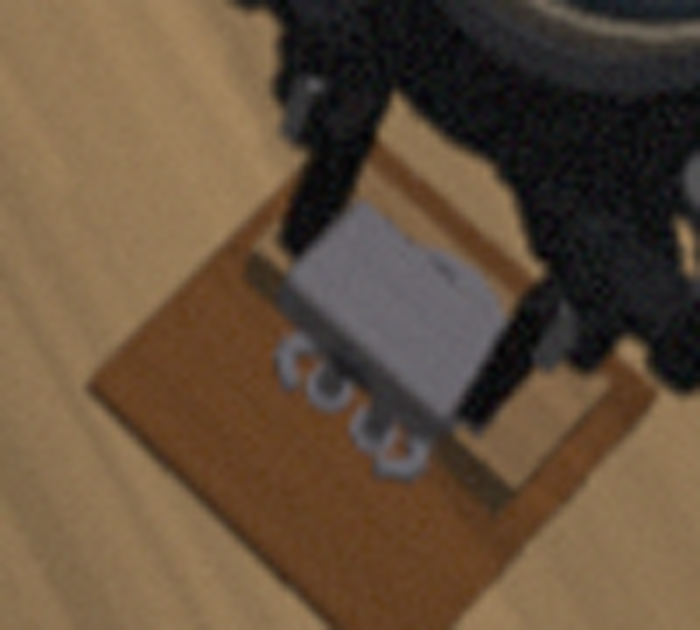

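>>> arm_command:
  motion:
    - [0,0,0,0,0.33]
    - [0,0,0,0,0.4]
    - [0,0,0,0,0.46]
    - [-0.1,0,0,0,0.52]
    - [-0.1,0,0,0,0.58]
    - [-0.2,0,0,0,0.64]
    - [-0.2,0,0,0,0.7]
    - [-0.3,0,0,0,0.75]
  grip_force: 50

```text
time: 11.07
ee_pos: [0.5733, 0.2578, 0.1335]
eef_rot: [[0.0, -0.291, 0.957], [-0.001, 0.957, 0.291], [-1.0, -0.001, -0.0]]
contact_force: [0.3, -0.2, -2.4]
gripper_width: 0.26
```

>>> arm_command:
  motion:
    - [0,0,0,0,0.8]
    - [0,0,0,0,0.9]
    - [0,0,0,0,0.9]
    - [0,0,0,0,0.9]

```text
time: 11.4
ee_pos: [0.5734, 0.2581, 0.1337]
eef_rot: [[0.0, -0.291, 0.957], [-0.0, 0.957, 0.291], [-1.0, -0.0, 0.0]]
contact_force: [0.0, -2.3, 1.3]
gripper_width: 0.185
```

```bash
python3 snap.py w11; python3 snap.py s11 scene; python3 -c "
from h import *
crop(load('s11')['frame'],395,360,50,45,7,'pics/c17.png')"
```

```text
11.4 [0.5734 0.2581 0.1337] [[0.0, -0.291, 0.957], [-0.0, 0.957, 0.291], [-1.0, -0.0, 0.0]] F [ 0.  -2.3  1.3] w 0.185 qd 0.002 j7 [-0.53  0.45  0.05  1.72 -0.03  0.98  1.4 ]
11.45 [0.5734 0.2581 0.1337] [[0.0, -0.291, 0.957], [-0.0, 0.957, 0.291], [-1.0, -0.0, 0.0]] F [ 0.3 -1.5  1.4] w 0.187 qd 0.003 j7 [-0.53  0.45  0.05  1.72 -0.03  0.98  1.4 ]
```

View pics/w11.png

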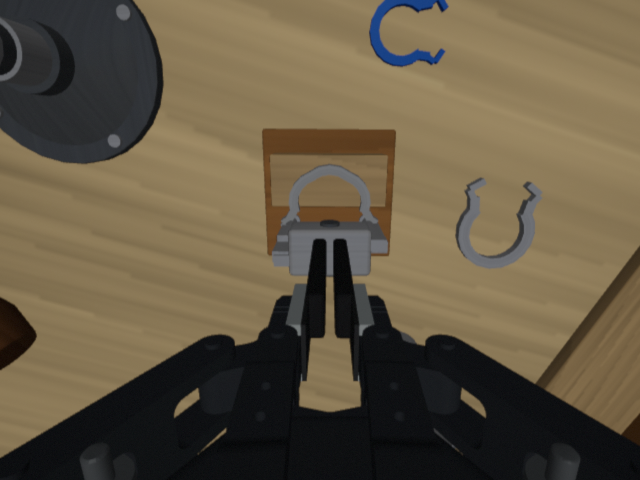

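View pics/c17.png

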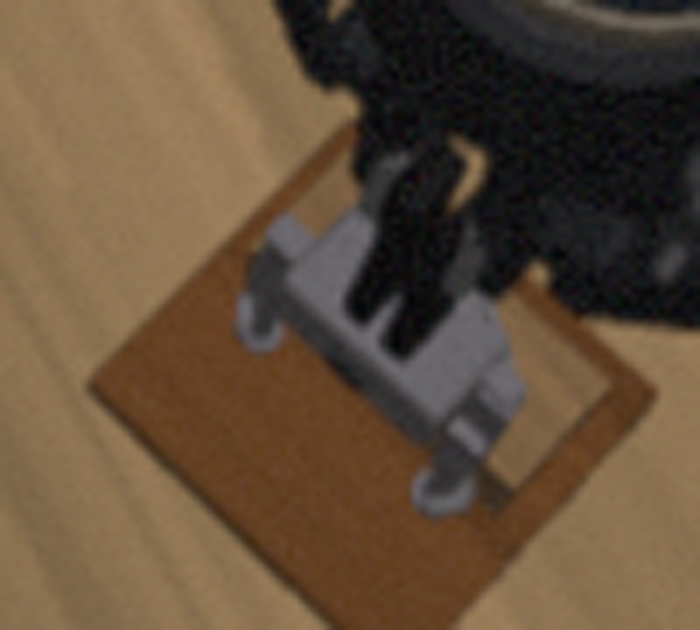

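>>> arm_command:
  motion:
    - [-0.3,0,0,0,0.9]
    - [-0.7,0,0,0,0.9]
    - [-1.2,0,0,0,0.9]
    - [-1.7,0,0,0,0.9]
    - [-2.2,0,0,0,0.9]
    - [-2.7,0,0,0,0.9]
    - [-3,0,0,0,0.9]
    - [-3,0,0,0,0.9]

```text
time: 12.17
ee_pos: [0.5737, 0.2589, 0.1646]
eef_rot: [[0.002, -0.292, 0.957], [0.001, 0.957, 0.292], [-1.0, 0.001, 0.002]]
contact_force: [0.0, 0.1, -3.2]
gripper_width: 0.196
```

```bash
python3 snap.py w12; python3 snap.py s12 scene; python3 -c "
from h import *
crop(load('s12')['frame'],395,350,50,45,7,'pics/c18.png')
crop(load('w12')['frame'],331,210,70,55,5,'pics/c19.png')"
```

```text
12.1667 [0.5737 0.2589 0.1646] [[0.002, -0.292, 0.957], [0.001, 0.957, 0.292], [-1.0, 0.001, 0.002]] F [ 0.   0.1 -3.2] w 0.196 qd 0.014 j7 [-0.53  0.42  0.06  1.69 -0.03  1.04  1.4 ]
12.2167 [0.5734 0.2587 0.1641] [[0.001, -0.292, 0.957], [0.001, 0.957, 0.292], [-1.0, 0.0, 0.001]] F [-0.6 -0.  -3. ] w 0.186 qd 0.013 j7 [-0.53  0.42  0.06  1.69 -0.03  1.04  1.4 ]
```

View pics/c18.png

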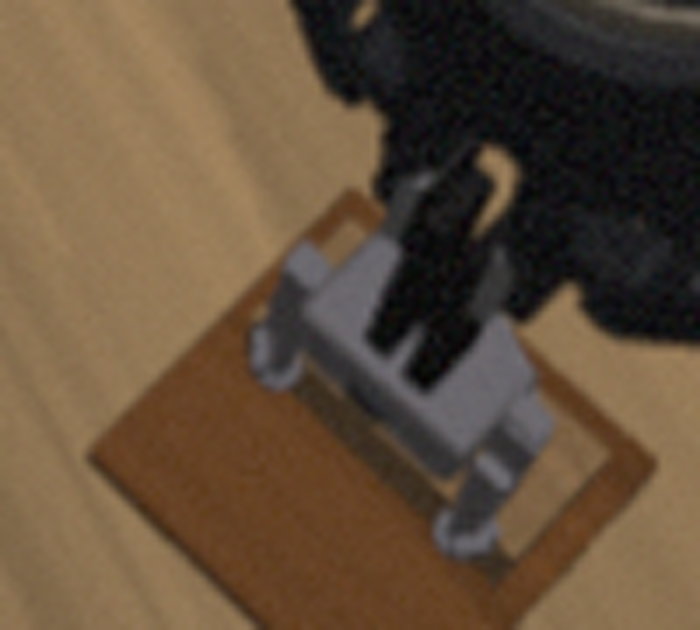

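View pics/c19.png

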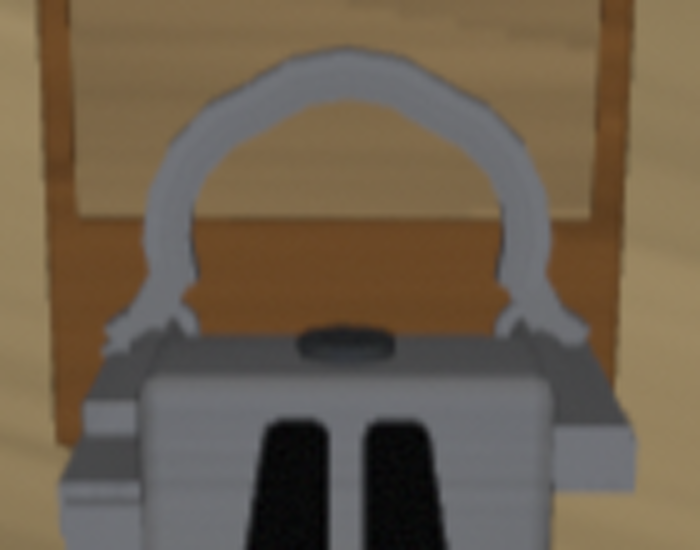

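>>> arm_command:
  motion:
    - [-0.5,0,0,0,0.9]
    - [-1.5,0,0,0,0.9]
    - [-3,0,0,0,0.9]
    - [-4.5,0,0,0,0.9]
    - [-6,-0.3,-0.15,0,0.9]
    - [-7.3,-0.9,-0.45,0,0.9]
    - [-8.2,-1.9,-0.95,0,0.9]
    - [-8.5,-3.2,-1.65,0,0.9]

```text
time: 12.93
ee_pos: [0.5673, 0.2231, 0.2506]
eef_rot: [[0.003, -0.293, 0.956], [0.002, 0.956, 0.293], [-1.0, 0.001, 0.003]]
contact_force: [-0.2, -0.0, -2.2]
gripper_width: 0.186
```

>>> arm_command:
  motion:
    - [0,-1.8,-0.9,0,0.9]
    - [0,-4,-2.1,0,0.9]
    - [0,-6.5,-3.35,0,0.9]
    - [0,-9.2,-4.75,0,0.9]
    - [0,-11.8,-6.1,0,0.9]
    - [0,-14.1,-7.25,0,0.9]
    - [0,-15.9,-8.2,0,0.9]
    - [0,-17.1,-8.8,0,0.9]

```text
time: 13.6
ee_pos: [0.5308, 0.0292, 0.2482]
eef_rot: [[-0.001, -0.287, 0.958], [-0.001, 0.958, 0.287], [-1.0, -0.001, -0.002]]
contact_force: [-0.6, -0.3, -2.6]
gripper_width: 0.189
```

>>> arm_command:
  motion:
    - [0,-0.5,-0.25,0,0.9]
    - [0,-0.6,-0.3,0,0.9]
    - [0,-0.6,-0.3,0,0.9]
    - [0,-0.6,-0.3,0,0.9]

```text
time: 13.93
ee_pos: [0.5314, 0.0289, 0.2483]
eef_rot: [[-0.0, -0.294, 0.956], [0.001, 0.956, 0.294], [-1.0, 0.001, 0.0]]
contact_force: [0.1, 0.4, -2.5]
gripper_width: 0.19
```

```bash
python3 snap.py w13; python3 snap.py s13 scene; python3 snap.py t13 top;python3 -c "
from h import *
crop(load('s13')['frame'],360,240,55,50,7,'pics/c20.png')
crop(load('w13')['frame'],331,210,70,55,5,'pics/c21.png')"
```

```text
13.9333 [0.5314 0.0289 0.2483] [[-0.0, -0.294, 0.956], [0.001, 0.956, 0.294], [-1.0, 0.001, 0.0]] F [ 0.1  0.4 -2.5] w 0.19 qd 0.007 j7 [-0.27  0.19  0.16  1.81 -0.03  1.15  1.77]
13.9833 [0.5314 0.029  0.2483] [[-0.0, -0.294, 0.956], [0.001, 0.956, 0.294], [-1.0, 0.001, -0.0]] F [ 0.  -0.3 -2. ] w 0.192 qd 0.003 j7 [-0.27  0.19  0.16  1.81 -0.03  1.15  1.77]
14.0333 [0.5314 0.0289 0.2483] [[-0.0, -0.294, 0.956], [0.001, 0.956, 0.294], [-1.0, 0.001, -0.0]] F [ 0.5  0.2 -2.3] w 0.19 qd 0.006 j7 [-0.27  0.19  0.16  1.81 -0.03  1.15  1.77]
```

View pics/c20.png

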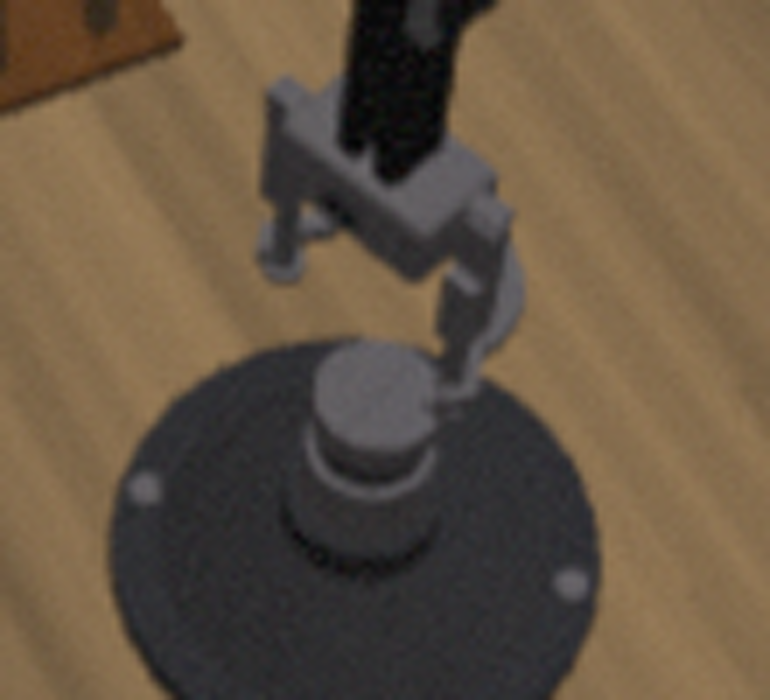

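View pics/c21.png

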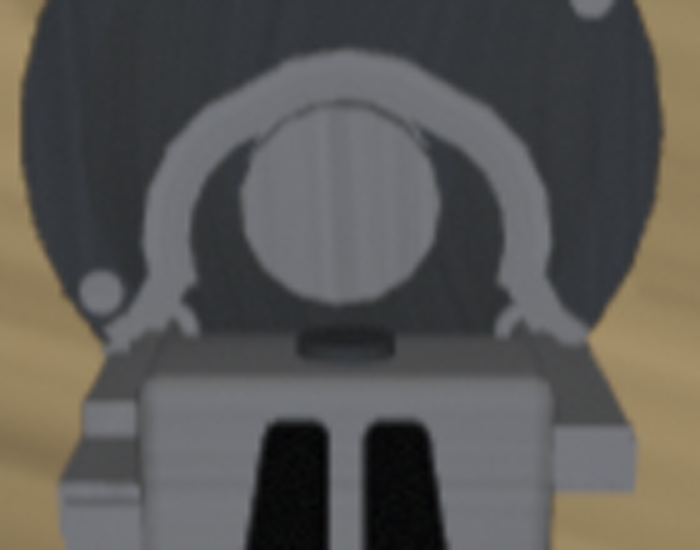

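View pics/t13.png

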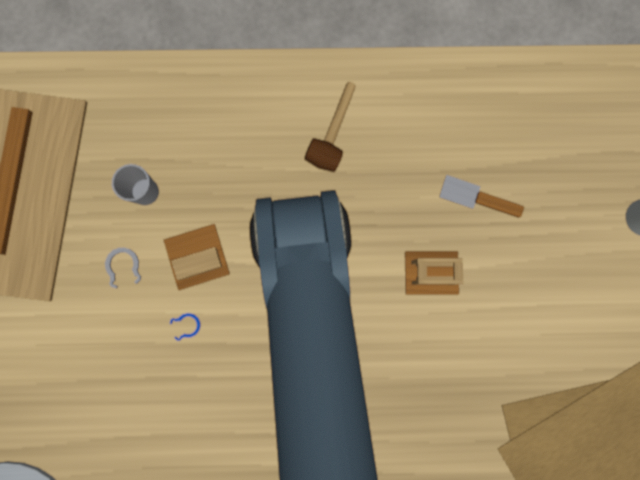

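```bash
cat > meas.py <<'E'
from h import *
def meas(n,o,s,pts,axpt,zr,tcp,yaw_y):
    c=load(n);yh=np.array(yaw_y);zh=np.array([yh[1],-yh[0]])
    tl=lambda P:np.c_[(P[:,:2]-tcp)@zh,(P[:,:2]-tcp)@yh]
    for z in zr:
        B=tl(onz(c,np.array(pts)/s+o,z))*1000
        print("z",z,B.round(1).tolist())
E
python3 - <<'E'
from meas import *
from axle import axle
o=np.array([261,155])
pts=[(345,48),(345,100),(143,235),(552,235),(192,240),(502,240),(107,330),(587,330)]
meas("w13",o,5,pts,None,(.1446,.1486,.1526),np.array([.5314,.0289]),(-.294,.956))
c=load("w13");axle(c,330,195)
A=np.array([[242,205],[440,205],[341,104],[341,304]])/5+o
P=onz(c,A,.096)[:,:2];print(P.round(4));yh=np.array([-.294,.956]);zh=np.array([.956,.294])
d=P-[.5314,.0289];print(np.c_[d@zh,d@yh].round(4))
E
```

```text
z 0.1446 [[-47.6, 0.5], [-39.6, 0.5], [-18.3, -31.7], [-18.2, 33.6], [-17.4, -23.9], [-17.4, 25.6], [-2.7, -38.1], [-2.6, 39.7]]
z 0.1486 [[-47.9, 0.5], [-40.0, 0.5], [-19.0, -31.3], [-18.9, 33.1], [-18.2, -23.6], [-18.1, 25.2], [-3.6, -37.5], [-3.6, 39.2]]
z 0.1526 [[-48.2, 0.5], [-40.5, 0.5], [-19.8, -30.8], [-19.7, 32.6], [-19.0, -23.2], [-18.9, 24.9], [-4.6, -37.0], [-4.5, 38.6]]
bbox [ 281  165   98   62 2543] enc 0.5351 0.0301 0.0471 fit [0.5282 0.0281] 0.0335
[[0.5227 0.0068]
 [0.5119 0.0421]
 [0.4995 0.019 ]
 [0.5353 0.03  ]]
[[-0.0148 -0.0186]
 [-0.0148  0.0183]
 [-0.0334 -0.0001]
 [ 0.0041 -0.0001]]
```

>>> arm_command:
  motion:
    - [0.4,-0.04,0,0,0.9]
    - [1.2,-0.08,0,0,0.9]
    - [2.2,-0.08,0,0,0.9]
    - [3,-0.08,0,0,0.9]
    - [3.6,-0.08,0,0,0.9]
    - [3.8,-0.08,0,0,0.9]
    - [3.8,-0.08,0,0,0.9]
    - [3.8,-0.08,0,0,0.9]

```text
time: 14.75
ee_pos: [0.5317, 0.0265, 0.2105]
eef_rot: [[0.0, -0.292, 0.957], [0.0, 0.957, 0.292], [-1.0, 0.0, 0.0]]
contact_force: [0.2, 0.3, -2.8]
gripper_width: 0.187
```

```bash
python3 snap.py w14; python3 snap.py s14 scene; python3 -c "
from h import *
crop(load('s14')['frame'],360,245,55,45,7,'pics/c22.png')
crop(load('w14')['frame'],331,200,70,60,5,'pics/c23.png')"
```

```text
14.75 [0.5317 0.0265 0.2105] [[0.0, -0.292, 0.957], [0.0, 0.957, 0.292], [-1.0, 0.0, 0.0]] F [ 0.2  0.3 -2.8] w 0.187 qd 0.009 j7 [-0.26  0.22  0.16  1.86 -0.04  1.07  1.78]
14.8 [0.5319 0.0265 0.2108] [[0.001, -0.292, 0.957], [0.0, 0.957, 0.292], [-1.0, -0.0, 0.001]] F [ 0.   0.3 -2.5] w 0.192 qd 0.004 j7 [-0.26  0.22  0.16  1.86 -0.04  1.07  1.78]
```

View pics/c22.png

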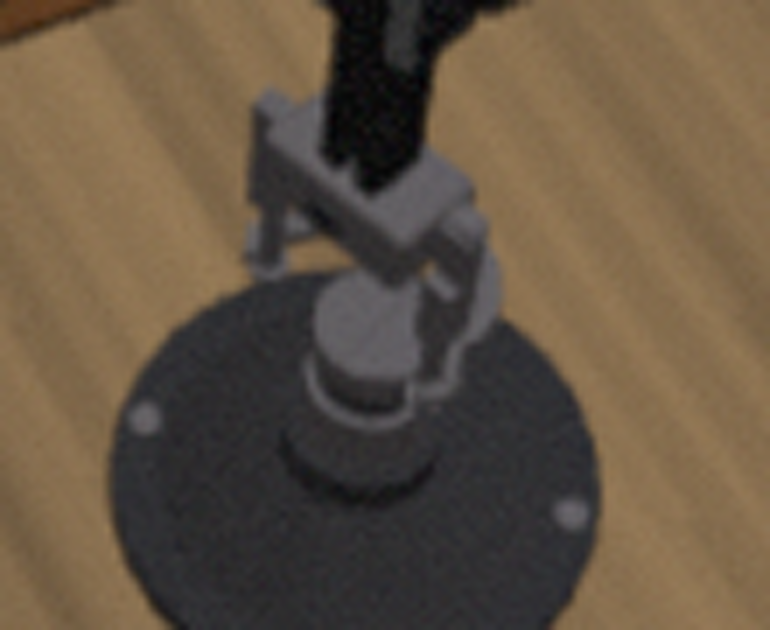

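View pics/c23.png

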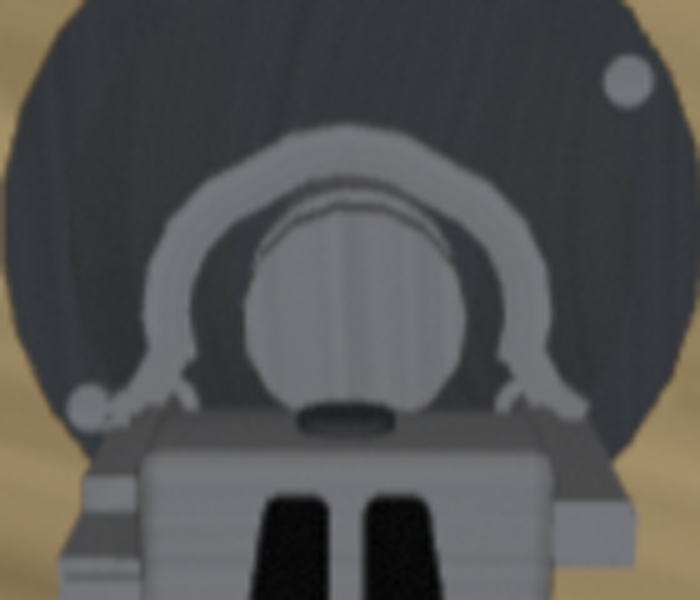

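Run:
```python
from meas import *
o=np.array([261,140])
pts=[(345,125),(345,178),(143,310),(552,310),(192,315),(502,315),(107,402),(587,405)]
tcp=np.array([.5317,.0265]);yh=np.array([-.292,.957]);zh=np.array([.957,.292])
meas("w14",o,5,pts,None,(.1071,.1108,.1148),tcp,yh)
c=load("w14")
A=np.array([[243,320],[467,320],[352,206]])/5+o
P=onz(c,A,.096)[:,:2];d=P-tcp;print("axle",np.c_[d@zh,d@yh].round(4))
s=load("s14")
for off in (.104,.107,.110,.113):
    for y in (-.0295,.0307):
        p=tcp+zh*-.0015+yh*y;z=.2105-off
        # foot underside lowest image pt: toward camera; also centre
        q=[]
        for a in np.linspace(0,2*np.pi,60): q.append([p[0]+.006*np.cos(a),p[1]+.006*np.sin(a),z])
        uv=proj(s,np.array(q));uv=(uv-[305,200])*7
        print(off,y,"bottom v",uv[:,1].max().round(0),"left",uv[:,0].min().round(0),"right",uv[:,0].max().round(0))
print((proj(s,[.5171,.0242,.096])-[305,200])*7)
q=np.array([[.5171+.019*np.cos(a),.0242+.019*np.sin(a),.096] for a in np.linspace(0,6.28,90)]);uv=(proj(s,q)-[305,200])*7;print("axle top left/top",uv.min(0),"right",uv.max(0))
q[:,2]=.07;uv=(proj(s,q)-[305,200])*7;print("groove lower lip",uv.min(0),uv.max(0))
```

```text
z 0.1071 [[-47.3, 0.5], [-39.2, 0.5], [-18.3, -31.8], [-18.2, 33.5], [-17.5, -24.0], [-17.4, 25.5], [-3.3, -38.1], [-2.7, 39.6]]
z 0.1108 [[-47.6, 0.5], [-39.6, 0.5], [-19.0, -31.3], [-18.9, 33.0], [-18.2, -23.7], [-18.2, 25.2], [-4.1, -37.6], [-3.6, 39.1]]
z 0.1148 [[-48.0, 0.5], [-40.0, 0.5], [-19.8, -30.9], [-19.7, 32.6], [-19.0, -23.3], [-18.9, 24.8], [-5.1, -37.0], [-4.5, 38.6]]
axle [[-0.0145 -0.0165]
 [-0.0145  0.0207]
 [-0.0334  0.0016]]
0.104 -0.0295 bottom v 272.0 left 241.0 right 284.0
0.104 0.0307 bottom v 406.0 left 399.0 right 442.0
0.107 -0.0295 bottom v 278.0 left 241.0 right 283.0
0.107 0.0307 bottom v 411.0 left 398.0 right 441.0
0.11 -0.0295 bottom v 284.0 left 240.0 right 283.0
0.11 0.0307 bottom v 417.0 left 397.0 right 440.0
0.113 -0.0295 bottom v 290.0 left 239.0 right 282.0
0.113 0.0307 bottom v 422.0 left 396.0 right 439.0
[[373.50149272 315.48964501]]
axle top left/top [305.96261853 259.03497847] right [441.07413153 373.21189687]
groove lower lip [299.99237719 308.1283052 ] [431.89671491 420.66049135]
```

```bash
python3 -c "
from h import *
im=load('s14')['frame'];import cv2
cr=im[215:275,335:380,::-1];cr=cv2.convertScaleAbs(cr,alpha=1.8)
cv2.imwrite('pics/c24.png',cv2.resize(cr,None,fx=10,fy=10,interpolation=cv2.INTER_LINEAR))"
```

```text
(no output)
```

View pics/c24.png

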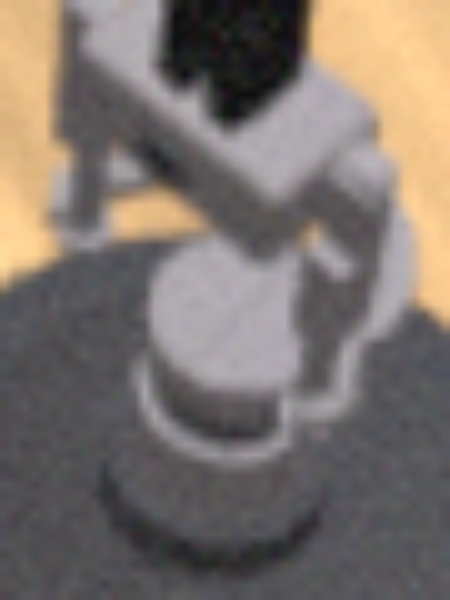

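>>> arm_command:
  motion:
    - [-0.8,0,0,0,0.9]
    - [-2,0,0,0,0.9]
    - [-3,0.3,0.5,0,0.9]
    - [-3.5,0.8,1.4,0,0.9]
    - [-3.5,1.7,3,0,0.9]
    - [-3.5,2.8,5,0,0.9]
    - [-3.5,4,7,0,0.9]
    - [-3.5,5.1,9,0,0.9]

```text
time: 15.52
ee_pos: [0.604, 0.1038, 0.246]
eef_rot: [[0.001, -0.293, 0.956], [0.001, 0.956, 0.293], [-1.0, 0.001, 0.001]]
contact_force: [0.4, -0.1, -2.9]
gripper_width: 0.191
```

>>> arm_command:
  motion:
    - [0.4,1,1.7,0,0.9]
    - [1.4,1.6,2.8,0,0.9]
    - [3,1.9,3.4,0,0.9]
    - [5,1.9,3.4,0,0.9]
    - [7.2,1.9,3.4,0,0.9]
    - [9.2,1.9,3.4,0,0.9]
    - [10.6,1.9,3.4,0,0.9]
    - [11.3,1.9,3.4,0,0.9]

```text
time: 16.18
ee_pos: [0.6282, 0.1296, 0.1294]
eef_rot: [[-0.005, -0.292, 0.956], [-0.001, 0.956, 0.292], [-1.0, 0.0, -0.005]]
contact_force: [-0.0, -0.3, -3.0]
gripper_width: 0.192
```

>>> arm_command:
  motion:
    - [0.2,0,0,0,0.9]
    - [0.2,0,0,0,0.9]
    - [0.2,0,0,0,0.9]

```text
time: 16.43
ee_pos: [0.6305, 0.1299, 0.1314]
eef_rot: [[0.002, -0.292, 0.956], [0.001, 0.956, 0.292], [-1.0, 0.0, 0.002]]
contact_force: [0.3, -0.2, -2.2]
gripper_width: 0.189
```

```bash
python3 snap.py s15 scene; python3 -c "
from h import *
im=load('s15')['frame'];cr=im[230:330,270:380,::-1]
cv2.imwrite('pics/c25.png',cv2.resize(cr,None,fx=6,fy=6,interpolation=cv2.INTER_CUBIC))"
```

```text
16.4333 [0.6305 0.1299 0.1314] [[0.002, -0.292, 0.956], [0.001, 0.956, 0.292], [-1.0, 0.0, 0.002]] F [ 0.3 -0.2 -2.2] w 0.189 qd 0.012 j7 [-0.35  0.47  0.12  1.69 -0.06  0.98  1.65]
```

View pics/c25.png

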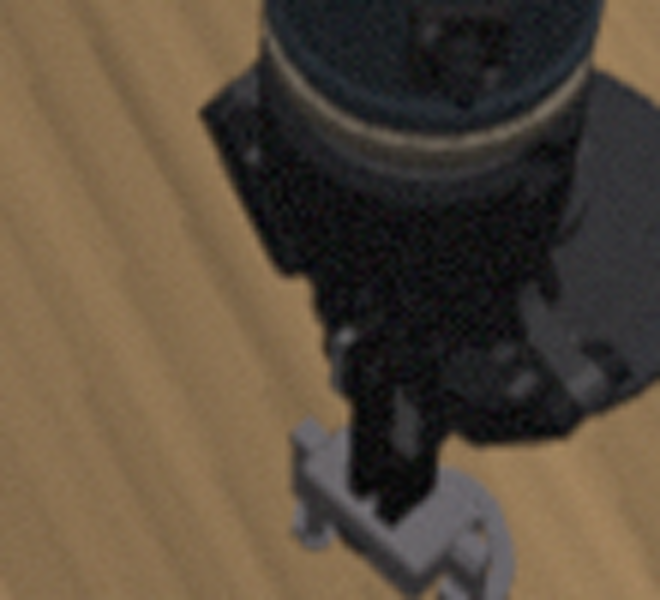

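>>> arm_command:
  motion:
    - [0.4,0,0,0,0.9]
    - [0.9,0,0,0,0.9]
    - [1.4,0,0,0,0.9]
    - [1.6,0,0,0,0.9]
    - [1.6,0,0,0,0.9]
    - [1.6,0,0,0,0.9]

```text
time: 16.98
ee_pos: [0.6296, 0.1296, 0.1142]
eef_rot: [[-0.001, -0.292, 0.957], [-0.0, 0.957, 0.292], [-1.0, 0.0, -0.001]]
contact_force: [1.1, -0.3, -1.3]
gripper_width: 0.189
```

>>> arm_command:
  motion:
    - [0.2,0,0,0,0.9]
    - [0.35,0,0,0,0.9]
    - [0.4,0,0,0,0.9]
    - [0.4,0,0,0,0.9]

```text
time: 17.32
ee_pos: [0.6296, 0.1296, 0.1103]
eef_rot: [[-0.0, -0.292, 0.957], [0.0, 0.957, 0.292], [-1.0, 0.0, -0.0]]
contact_force: [-0.1, -0.6, -2.4]
gripper_width: 0.19
```

>>> arm_command:
  motion:
    - [0.15,0,0,0,0.9]
    - [0.2,0,0,0,0.9]
    - [0.2,0,0,0,0.9]

```text
time: 17.57
ee_pos: [0.6296, 0.1296, 0.1083]
eef_rot: [[-0.0, -0.292, 0.957], [-0.0, 0.957, 0.292], [-1.0, 0.0, -0.0]]
contact_force: [0.1, -0.9, -1.8]
gripper_width: 0.191
```

>>> arm_command:
  motion:
    - [0.1,0,0,0,0.9]
    - [0.15,0,0,0,0.9]
    - [0.15,0,0,0,0.9]

```text
time: 17.82
ee_pos: [0.6298, 0.1298, 0.1071]
eef_rot: [[0.0, -0.292, 0.956], [0.0, 0.956, 0.292], [-1.0, 0.0, 0.0]]
contact_force: [-0.1, -0.1, -2.0]
gripper_width: 0.188
```

>>> arm_command:
  motion:
    - [0.08,0,0,0,0.9]
    - [0.1,0,0,0,0.9]
    - [0.1,0,0,0,0.9]

```text
time: 18.07
ee_pos: [0.6303, 0.13, 0.107]
eef_rot: [[0.001, -0.292, 0.956], [0.001, 0.956, 0.292], [-1.0, 0.0, 0.001]]
contact_force: [-0.9, 0.7, 4.0]
gripper_width: 0.191
```

>>> arm_command:
  motion:
    - [0.08,0,0,0,0.9]
    - [0.1,0,0,0,0.9]
    - [0.1,0,0,0,0.9]

```text
time: 18.32
ee_pos: [0.6308, 0.1301, 0.107]
eef_rot: [[0.003, -0.292, 0.956], [0.001, 0.956, 0.292], [-1.0, 0.0, 0.003]]
contact_force: [-1.2, -0.3, 8.8]
gripper_width: 0.185
```

>>> arm_command:
  motion:
    - [-0.8,0,0,0,0.9]
    - [-2,0,0,0,0.9]
    - [-3.6,0,0,0,0.9]
    - [-5.4,0,0,0,0.9]
    - [-7.4,0,0,0,0.9]
    - [-9.4,0,0,0,0.9]
    - [-11.2,0,0,0,0.9]
    - [-12.6,0,0,0,0.9]

```text
time: 18.98
ee_pos: [0.6301, 0.1294, 0.2331]
eef_rot: [[0.002, -0.291, 0.957], [0.0, 0.957, 0.291], [-1.0, -0.0, 0.002]]
contact_force: [-0.1, -0.7, -1.7]
gripper_width: 0.188
```

>>> arm_command:
  motion:
    - [-0.8,0,0,0,0.9]
    - [-1.2,0,0,0,0.9]
    - [-1.2,0,0,0,0.9]
    - [-1.2,0,0,0,0.9]

```text
time: 19.32
ee_pos: [0.6292, 0.1295, 0.2422]
eef_rot: [[-0.001, -0.292, 0.957], [-0.0, 0.957, 0.292], [-1.0, 0.0, -0.001]]
contact_force: [-0.0, -0.9, -1.8]
gripper_width: 0.195
```

```bash
python3 snap.py w16; python3 snap.py s16 scene; python3 -c "
from h import *
c=load('s16');print(proj(c,[.615,.125,.14]))
im=c['frame'];cr=im[200:290,280:380,::-1];cr=cv2.convertScaleAbs(cr,alpha=1.5)
cv2.imwrite('pics/c26.png',cv2.resize(cr,None,fx=8,fy=8,interpolation=cv2.INTER_CUBIC))
crop(load('w16')['frame'],331,200,70,60,5,'pics/c27.png')"
```

```text
19.3167 [0.6292 0.1295 0.2422] [[-0.001, -0.292, 0.957], [-0.0, 0.957, 0.292], [-1.0, 0.0, -0.001]] F [-0.  -0.9 -1.8] w 0.195 qd 0.012 j7 [-0.36  0.38  0.13  1.56 -0.05  1.2   1.64]
19.3667 [0.629  0.1295 0.2418] [[-0.002, -0.292, 0.957], [-0.001, 0.957, 0.292], [-1.0, 0.0, -0.002]] F [ 0.6  0.4 -3.7] w 0.191 qd 0.006 j7 [-0.36  0.38  0.13  1.56 -0.05  1.2   1.64]
[[340.61117853 297.06191338]]
```

View pics/c26.png

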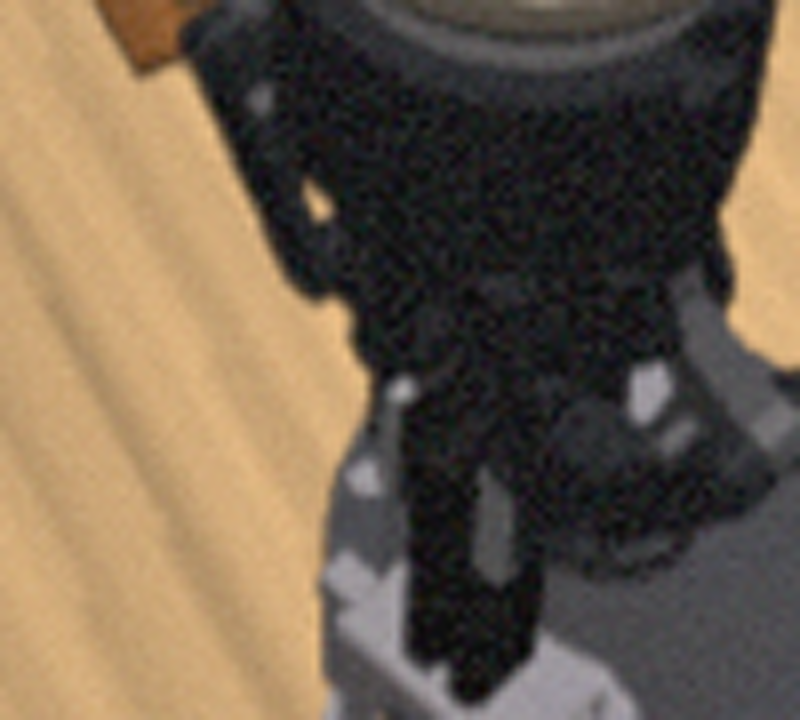

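View pics/c27.png

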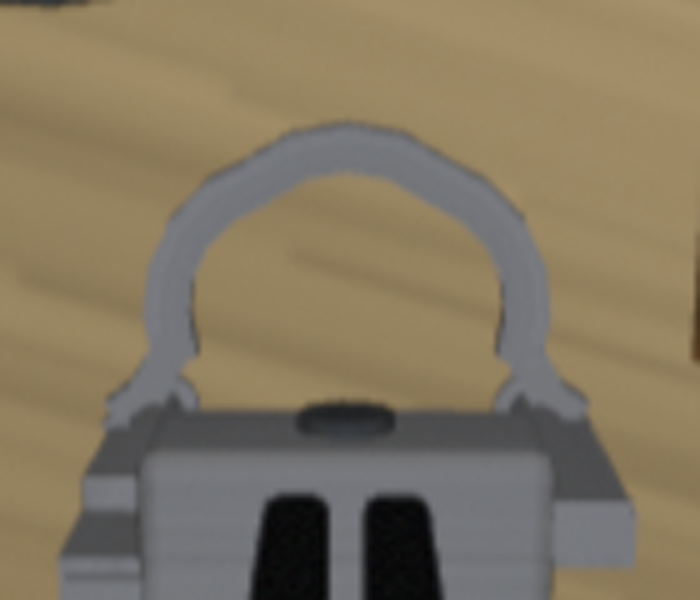

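```bash
python3 -c "
from h import *
c=load('s16')
im=c['frame'];cr=im[255:335,280:380,::-1];cr=cv2.convertScaleAbs(cr,alpha=1.5)
cv2.imwrite('pics/c28.png',cv2.resize(cr,None,fx=8,fy=8,interpolation=cv2.INTER_CUBIC))
"
```

```text
(no output)
```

View pics/c28.png

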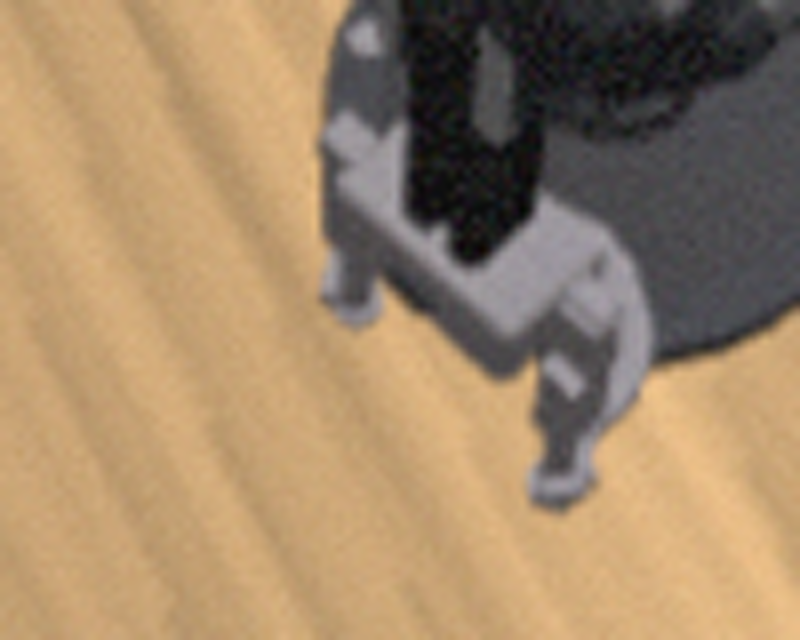

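Run:
```python
from h import *
s=load("s16");tcp=np.array([.6290,.1295]);T=.2418;yh=np.array([-.292,.957]);zh=np.array([.957,.292])
def W(tz,ty,z): tz,ty=np.atleast_1d(tz),np.atleast_1d(ty);return np.c_[tcp+tz[:,None]*zh+ty[:,None]*yh,np.full(len(tz),z)]
def P(p): return (proj(s,p)-[280,255])*8
a=np.linspace(0,2*np.pi,90)
for y in(-.0294,.0306):
    uv=P(W(-.0015+.006*np.cos(a),y+.006*np.sin(a),T-.107));print("foot",y,"bottom",uv[uv[:,1].argmax()].round(),"l/r",uv[:,0].min().round(),uv[:,0].max().round())
a=np.linspace(-1.2,2.2,200)
for top in (.0927,.098):
  for tilt in (0,.1):
    xr=.00387+.0245*np.cos(a);yr=.0069+.0245*np.sin(a)
    p=W(xr-.023,yr+.0006,T-top);p[:,2]-=tilt*(.0215-xr)
    uv=P(p);i=uv[:,0].argmax();print(top,tilt,"right extreme",uv[i].round(),"at x_r",xr[i].round(4))
print("block near corner", P(W(.0135,.0256,T-.107+.084)), P(W(.0135,-.0244,T-.107+.084)))
```

```text
foot -0.0294 bottom [346. 323.] l/r 319.0 373.0
foot 0.0306 bottom [545. 507.] l/r 516.0 572.0
0.0927 0 right extreme [641. 346.] at x_r -0.0105
0.0927 0.1 right extreme [640. 353.] at x_r -0.0105
0.098 0 right extreme [639. 357.] at x_r -0.0105
0.098 0.1 right extreme [638. 363.] at x_r -0.0105
block near corner [[499.84586304 336.30602916]] [[317.93403588 171.3674011 ]]
```

Run:
```python
from h import *
s=load("s16");tcp=np.array([.6290,.1295]);T=.2418;yh=np.array([-.292,.957]);zh=np.array([.957,.292])
def W(tz,ty,z): return np.c_[tcp+tz[:,None]*zh+ty[:,None]*yh,z]
f=cv2.resize(s["frame"][255:335,280:380],None,fx=8,fy=8,interpolation=cv2.INTER_CUBIC)
sat=cv2.cvtColor(f,cv2.COLOR_RGB2HSV)[...,1].astype(int)
a=np.linspace(-1.2,1.2,400)
xr=.00387+.0245*np.cos(a);yr=.0069+.0245*np.sin(a)
xr=np.r_[xr];C={}
for top in (.0887,.0927,.098):
    # silhouette: use both top & bottom face
    for dz in (0,.006):
        C[top,dz]=(proj(s,W(xr-.023,yr+.0006,np.full(400,T-top-dz)))-[280,255])*8
for v in (380,390,400,410,420,430,440):
    row=sat[v];u=700
    while row[u]>70 and u>560:u-=1
    out=[]
    for k,q in C.items():
        i=np.nonzero(np.abs(q[:,1]-v)<2)[0];out.append((k,q[i,0].max().round() if len(i) else None))
    print(v,u,out)
```

```text
380 644 [((0.0887, 0), np.float64(437.0)), ((0.0887, 0.006), np.float64(427.0)), ((0.0927, 0), np.float64(430.0)), ((0.0927, 0.006), np.float64(422.0)), ((0.098, 0), np.float64(423.0)), ((0.098, 0.006), np.float64(417.0))]
390 640 [((0.0887, 0), np.float64(446.0)), ((0.0887, 0.006), np.float64(434.0)), ((0.0927, 0), np.float64(438.0)), ((0.0927, 0.006), np.float64(428.0)), ((0.098, 0), np.float64(429.0)), ((0.098, 0.006), np.float64(421.0))]
400 635 [((0.0887, 0), np.float64(458.0)), ((0.0887, 0.006), np.float64(443.0)), ((0.0927, 0), np.float64(448.0)), ((0.0927, 0.006), np.float64(435.0)), ((0.098, 0), np.float64(436.0)), ((0.098, 0.006), np.float64(426.0))]
410 627 [((0.0887, 0), np.float64(475.0)), ((0.0887, 0.006), np.float64(454.0)), ((0.0927, 0), np.float64(460.0)), ((0.0927, 0.006), np.float64(444.0)), ((0.098, 0), np.float64(446.0)), ((0.098, 0.006), np.float64(434.0))]
420 616 [((0.0887, 0), np.float64(576.0)), ((0.0887, 0.006), np.float64(470.0)), ((0.0927, 0), np.float64(478.0)), ((0.0927, 0.006), np.float64(456.0)), ((0.098, 0), np.float64(458.0)), ((0.098, 0.006), np.float64(443.0))]
430 604 [((0.0887, 0), None), ((0.0887, 0.006), np.float64(576.0)), ((0.0927, 0), np.float64(569.0)), ((0.0927, 0.006), np.float64(472.0)), ((0.098, 0), np.float64(476.0)), ((0.098, 0.006), np.float64(454.0))]
440 598 [((0.0887, 0), None), ((0.0887, 0.006), None), ((0.0927, 0), None), ((0.0927, 0.006), np.float64(572.0)), ((0.098, 0), np.float64(568.0)), ((0.098, 0.006), np.float64(471.0))]
```

Run:
```python
from h import *
s=load("s16");tcp=np.array([.6290,.1295]);T=.2418;yh=np.array([-.292,.957]);zh=np.array([.957,.292])
def W(tz,ty,z): return np.c_[tcp+tz[:,None]*zh+ty[:,None]*yh,z]
a=np.linspace(-.2,2.8,2000)
xr=.00387+.0245*np.cos(a);yr=.0069+.0245*np.sin(a)
ob={320:0,330:0,340:0,350:0,360:0,370:0,380:0,390:0,400:0,410:0,420:0,430:0}
f=cv2.resize(s["frame"][255:335,280:380],None,fx=8,fy=8,interpolation=cv2.INTER_CUBIC)
sat=cv2.cvtColor(f,cv2.COLOR_RGB2HSV)[...,1].astype(int)
for v in ob:
    u=700
    while sat[v,u]>70 and u>560:u-=1
    ob[v]=u
print(ob)
for tilt in (0,.1):
 for top in (.0887,.0927,.098):
    r=[]
    for v in ob:
        m=-1
        for dz in (0,.006):
            q=(proj(s,W(xr-.023,yr+.0006,T-top-dz-tilt*(.0215-xr)))-[280,255])*8
            i=np.abs(q[:,1]-v)<2
            if i.any(): m=max(m,q[i,0].max())
        r.append(int(m))
    print(tilt,top,r,"diff",[ob[v]-x for v,x in zip(ob,r)])
```

```text
{320: 700, 330: 700, 340: 700, 350: 697, 360: 664, 370: 649, 380: 644, 390: 640, 400: 635, 410: 627, 420: 616, 430: 604}
0 0.0887 [643, 643, 642, 641, 639, 636, 632, 626, 619, 610, 597, 578] diff [57, 57, 58, 56, 25, 13, 12, 14, 16, 17, 19, 26]
0 0.0927 [641, 642, 642, 641, 638, 637, 634, 629, 623, 616, 606, 592] diff [59, 58, 58, 56, 26, 12, 10, 11, 12, 11, 10, 12]
0 0.098 [637, 639, 639, 639, 639, 636, 635, 632, 627, 622, 614, 604] diff [63, 61, 61, 58, 25, 13, 9, 8, 8, 5, 2, 0]
0.1 0.0887 [641, 642, 642, 641, 639, 636, 633, 628, 622, 613, 601, 583] diff [59, 58, 58, 56, 25, 13, 11, 12, 13, 14, 15, 21]
0.1 0.0927 [638, 640, 640, 640, 639, 637, 634, 631, 625, 618, 609, 596] diff [62, 60, 60, 57, 25, 12, 10, 9, 10, 9, 7, 8]
0.1 0.098 [633, 636, 638, 638, 638, 637, 635, 632, 629, 624, 617, 607] diff [67, 64, 62, 59, 26, 12, 9, 8, 6, 3, -1, -3]
```

>>> arm_command:
  motion:
    - [0,-0.3,-0.6,0,0.9]
    - [0,-0.9,-1.6,0,0.9]
    - [0,-1.9,-3.4,0,0.9]
    - [0,-3.1,-5.5,0,0.9]
    - [0,-4.4,-7.8,0,0.9]
    - [0,-5.5,-9.8,0,0.9]
    - [0,-6.3,-11.3,0,0.9]
    - [0,-6.8,-12.1,0,0.9]

```text
time: 20.08
ee_pos: [0.5313, 0.0263, 0.2429]
eef_rot: [[-0.001, -0.289, 0.957], [-0.001, 0.957, 0.289], [-1.0, -0.0, -0.002]]
contact_force: [-0.5, 0.4, -1.7]
gripper_width: 0.187
```

>>> arm_command:
  motion:
    - [0.5,-0.1,-0.17,0,0.9]
    - [1.3,-0.1,-0.17,0,0.9]
    - [2.2,-0.1,-0.17,0,0.9]
    - [2.8,-0.1,-0.17,0,0.9]
    - [3,-0.1,-0.17,0,0.9]
    - [3,-0.1,-0.17,0,0.9]
    - [3,-0.1,-0.17,0,0.9]

```text
time: 20.67
ee_pos: [0.5327, 0.0282, 0.2126]
eef_rot: [[-0.0, -0.292, 0.956], [-0.0, 0.956, 0.292], [-1.0, 0.0, -0.0]]
contact_force: [-0.9, 0.1, -3.1]
gripper_width: 0.19
```

```bash
python3 snap.py w17; python3 -c "
from h import *
crop(load('w17')['frame'],331,200,70,60,5,'pics/c29.png')"
```

```text
20.6667 [0.5327 0.0282 0.2126] [[-0.0, -0.292, 0.956], [-0.0, 0.956, 0.292], [-1.0, 0.0, -0.0]] F [-0.9  0.1 -3.1] w 0.19 qd 0.011 j7 [-0.27  0.22  0.16  1.85 -0.04  1.07  1.78]
```

View pics/c29.png

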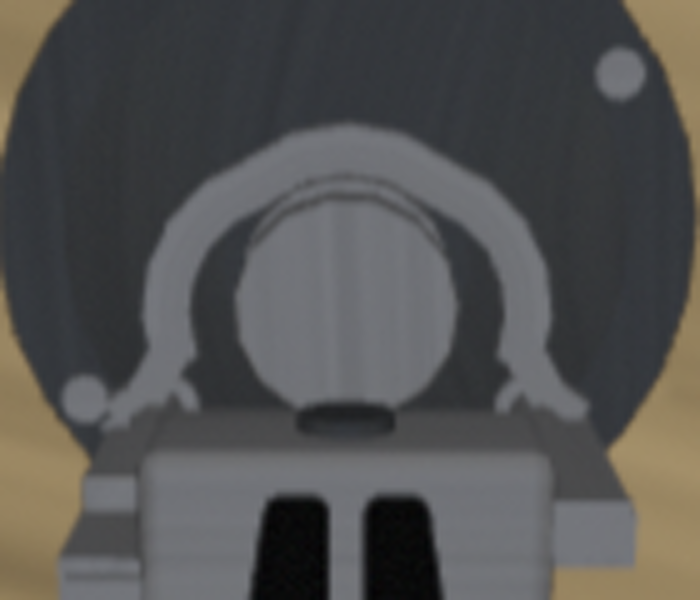

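Run:
```python
from meas import *
o=np.array([261,140]);tcp=np.array([.5327,.0282]);yh=np.array([-.292,.956]);zh=np.array([.956,.292])
meas("w17",o,5,[(345,124),(345,176),(143,310),(552,310),(192,315),(502,315)],None,(.1199,),tcp,yh)
c=load("w17");A=np.array([[235,308],[459,308],[347,196]])/5+o
d=onz(c,A,.096)[:,:2]-tcp;print("axle",np.c_[d@zh,d@yh].round(4))
```

```text
z 0.1199 [[-48.3, 0.5], [-40.6, 0.5], [-20.3, -30.5], [-20.2, 32.2], [-19.5, -23.0], [-19.5, 24.5]]
axle [[-0.0162 -0.0179]
 [-0.0161  0.0195]
 [-0.0347  0.0008]]
```

>>> arm_command:
  motion:
    - [0,0,-0.04,0,0.9]
    - [0.3,0,-0.04,0,0.9]
    - [0.7,0,-0.04,0,0.9]
    - [1.2,0,-0.04,0,0.9]
    - [1.7,0,-0.04,0,0.9]
    - [2.2,0,-0.04,0,0.9]
    - [2.4,0,-0.04,0,0.9]
    - [2.4,0,-0.04,0,0.9]

```text
time: 21.38
ee_pos: [0.5315, 0.0277, 0.1881]
eef_rot: [[-0.002, -0.292, 0.956], [-0.0, 0.956, 0.292], [-1.0, 0.0, -0.002]]
contact_force: [-0.6, 0.9, -2.6]
gripper_width: 0.187
```

```bash
python3 snap.py w18; python3 -c "
from h import *
crop(load('w18')['frame'],331,200,70,60,5,'pics/c30.png')"
```

```text
21.3833 [0.5315 0.0277 0.1881] [[-0.002, -0.292, 0.956], [-0.0, 0.956, 0.292], [-1.0, 0.0, -0.002]] F [-0.6  0.9 -2.6] w 0.187 qd 0.015 j7 [-0.26  0.24  0.16  1.89 -0.04  1.02  1.78]
```

View pics/c30.png

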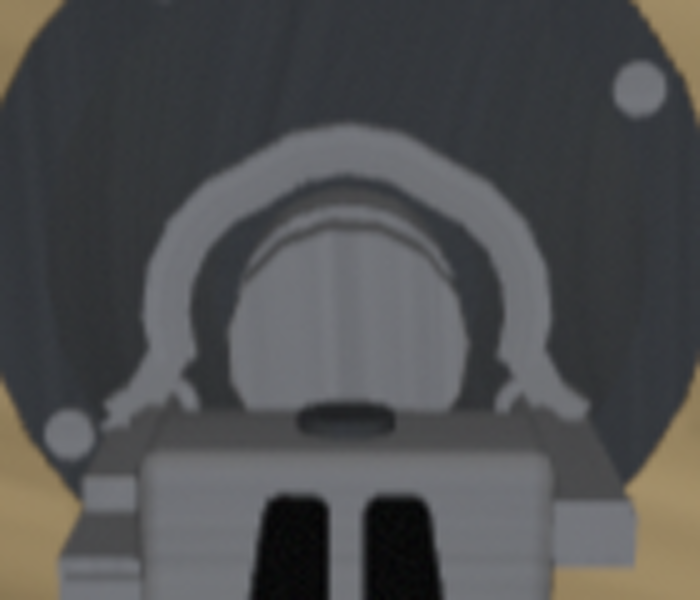

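>>> arm_command:
  motion:
    - [0.2,0,0,0,0.9]
    - [0.5,0,0,0,0.9]
    - [0.9,0,0,0,0.9]
    - [1.2,0,0,0,0.9]
    - [1.5,0,0,0,0.9]
    - [1.6,0,0,0,0.9]
    - [1.6,0,0,0,0.9]
    - [1.6,0,0,0,0.9]

```text
time: 22.1
ee_pos: [0.5321, 0.0277, 0.173]
eef_rot: [[-0.0, -0.292, 0.957], [0.0, 0.957, 0.292], [-1.0, 0.0, -0.0]]
contact_force: [0.4, -0.4, -2.6]
gripper_width: 0.189
```

>>> arm_command:
  motion:
    - [0,0,0,0,0.9]
    - [0,0,0,0,0.9]
    - [0,0,0,0,0.9]
    - [0,0,0,0,0.9]

```text
time: 22.43
ee_pos: [0.5322, 0.0278, 0.1731]
eef_rot: [[0.0, -0.292, 0.956], [0.0, 0.956, 0.292], [-1.0, 0.0, 0.0]]
contact_force: [0.7, 0.8, -2.4]
gripper_width: 0.186
```

```bash
python3 snap.py w19;python3 snap.py s19 scene; python3 -c "
from h import *
crop(load('w19')['frame'],331,200,70,60,5,'pics/c31.png')
im=load('s19')['frame'];cr=im[215:275,330:390,::-1];cr=cv2.convertScaleAbs(cr,alpha=1.8)
cv2.imwrite('pics/c32.png',cv2.resize(cr,None,fx=10,fy=10,interpolation=cv2.INTER_LINEAR))"
```

```text
22.4333 [0.5322 0.0278 0.1731] [[0.0, -0.292, 0.956], [0.0, 0.956, 0.292], [-1.0, 0.0, 0.0]] F [ 0.7  0.8 -2.4] w 0.186 qd 0.002 j7 [-0.26  0.26  0.16  1.9  -0.05  0.98  1.78]
22.4833 [0.5321 0.0278 0.1731] [[0.0, -0.292, 0.956], [0.0, 0.956, 0.292], [-1.0, 0.0, 0.0]] F [ 0.1  0.4 -2.4] w 0.189 qd 0.003 j7 [-0.26  0.26  0.16  1.9  -0.05  0.98  1.78]
```

View pics/c31.png

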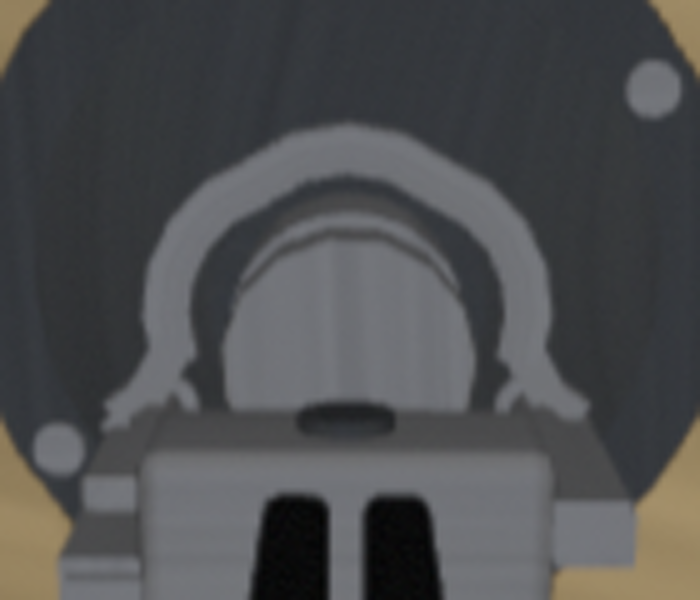

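View pics/c32.png

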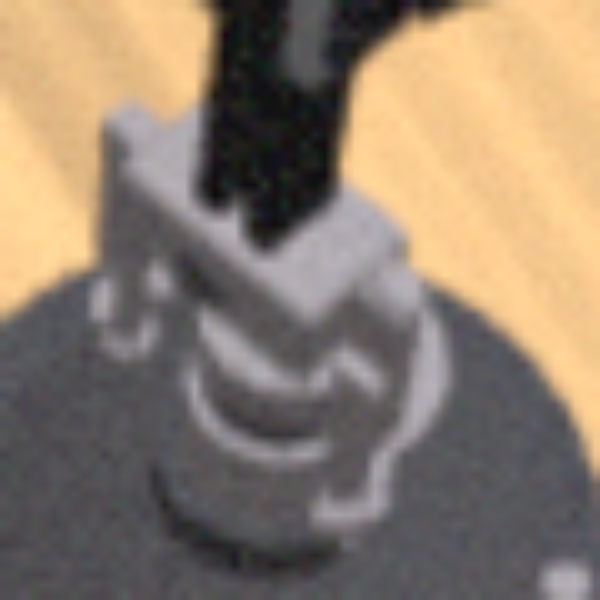

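>>> arm_command:
  motion:
    - [0.06,0,0,0,0.9]
    - [0.12,0,0,0,0.9]
    - [0.12,0,0,0,0.9]
    - [0.12,0,0,0,0.9]
    - [0.12,0,0,0,0.9]
    - [0.12,0,0,0,0.9]

```text
time: 23.03
ee_pos: [0.5321, 0.0277, 0.1718]
eef_rot: [[-0.0, -0.292, 0.957], [0.0, 0.957, 0.292], [-1.0, 0.0, 0.0]]
contact_force: [-0.1, -0.1, -2.6]
gripper_width: 0.186
```

```bash
python3 snap.py w20;python3 snap.py s20 scene
python3 - <<'E'
from h import *
s=load("s20");tcp=np.array([.5321,.0278]);T=.1719;yh=np.array([-.292,.956]);zh=np.array([.956,.292])
f=s["frame"][215:275,330:390];f=cv2.resize(f,None,fx=10,fy=10,interpolation=cv2.INTER_CUBIC)
cv2.imwrite("pics/c33.png",cv2.convertScaleAbs(f[...,::-1],alpha=1.8))
P=lambda p:((proj(s,p)-[330,215])*10)
a=np.linspace(-.2,2.8,1000);xr=.00387+.0245*np.cos(a);yr=.0069+.0245*np.sin(a)
for top in (.0887,.0927,.098):
    q=P(np.c_[tcp+(xr-.0235)[:,None]*zh+(yr+.0007)[:,None]*yh,np.full(1000,T-top)])
    print(top,"right ext",q[q[:,0].argmax()].round(),[ (v,q[np.abs(q[:,1]-v)<2,0].max().round()) for v in (360,380,400,420,430,440) if (np.abs(q[:,1]-v)<2).any()])
a=np.linspace(0,6.28,300)
for z,r in((.096,.019),(.07,.019),(.045,.024)):
    q=P(np.c_[.5171+r*np.cos(a),.0242+r*np.sin(a),np.full(300,z)]);print("axle",z,"left",q[:,0].min().round(),"bottom",q[:,1].max().round())
V=cv2.cvtColor(f,cv2.COLOR_RGB2GRAY).astype(int)
for v in (360,380,400,420,430,440): print(v,V[v,380:480:6].tolist())
E
```

```text
23.0333 [0.5321 0.0277 0.1718] [[-0.0, -0.292, 0.957], [0.0, 0.957, 0.292], [-1.0, 0.0, 0.0]] F [-0.1 -0.1 -2.6] w 0.186 qd 0.003 j7 [-0.26  0.26  0.16  1.91 -0.05  0.98  1.78]
23.0833 [0.5321 0.0278 0.1718] [[0.0, -0.292, 0.956], [0.0, 0.956, 0.292], [-1.0, 0.0, 0.0]] F [-0.7 -0.1 -2.3] w 0.195 qd 0.003 j7 [-0.26  0.26  0.16  1.91 -0.05  0.98  1.78]
0.0887 right ext [440. 350.] [(360, np.float64(440.0)), (380, np.float64(436.0)), (400, np.float64(426.0)), (420, np.float64(409.0)), (430, np.float64(397.0)), (440, np.float64(379.0))]
0.0927 right ext [438. 361.] [(360, np.float64(438.0)), (380, np.float64(436.0)), (400, np.float64(430.0)), (420, np.float64(417.0)), (430, np.float64(408.0)), (440, np.float64(395.0))]
0.098 right ext [435. 375.] [(360, np.float64(434.0)), (380, np.float64(435.0)), (400, np.float64(432.0)), (420, np.float64(424.0)), (430, np.float64(417.0)), (440, np.float64(409.0))]
axle 0.096 left 187.0 bottom 383.0
axle 0.07 left 179.0 bottom 451.0
axle 0.045 left 146.0 bottom 535.0
360 [49, 47, 48, 49, 50, 64, 82, 92, 99, 98, 91, 76, 60, 49, 48, 47, 49]
380 [81, 65, 57, 50, 50, 68, 87, 93, 98, 98, 90, 75, 60, 49, 48, 50, 52]
400 [58, 48, 46, 55, 72, 87, 98, 100, 102, 99, 80, 60, 52, 47, 48, 46, 46]
420 [50, 50, 49, 62, 82, 93, 98, 98, 87, 71, 59, 51, 49, 47, 48, 49, 50]
430 [47, 50, 54, 71, 88, 96, 93, 83, 67, 53, 48, 49, 48, 47, 47, 48, 49]
440 [55, 61, 70, 82, 89, 89, 79, 66, 53, 48, 46, 48, 48, 48, 49, 52, 53]
```

View pics/c33.png

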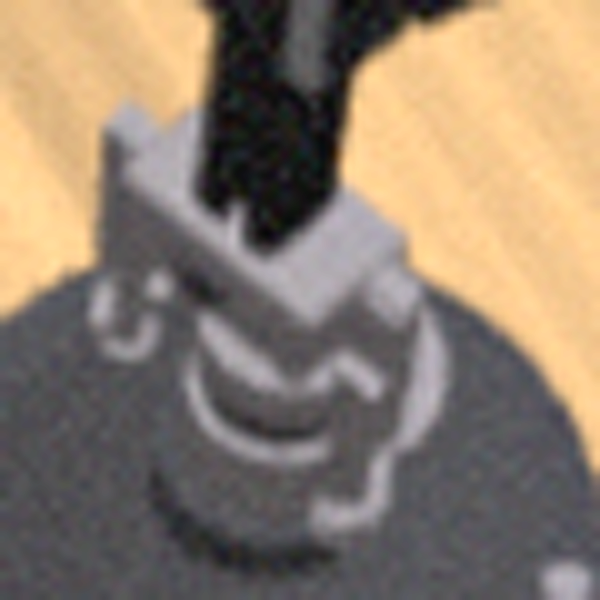

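Run:
```python
from h import *
s=load("s20");tcp=np.array([.5321,.0278]);T=.1718;yh=np.array([-.292,.956]);zh=np.array([.956,.292])
P=lambda p:((proj(s,p)-[330,215])*10)
a=np.linspace(0,6.28,100)
for y in(-.0293,.0307):
    q=P(np.c_[tcp+(-.0015+.006*np.cos(a))[:,None]*zh+(y+.006*np.sin(a))[:,None]*yh,np.full(100,T-.107)])
    print(y,"bottom",q[q[:,1].argmax()].round(),"l",q[:,0].min().round(),"r",q[:,0].max().round())
    q[:,1];q=P(np.c_[tcp+(-.0015+.006*np.cos(a))[:,None]*zh+(y+.006*np.sin(a))[:,None]*yh,np.full(100,T-.104)]);print(" foot top face bottom",q[:,1].max().round())
V=cv2.cvtColor(s["frame"],cv2.COLOR_RGB2GRAY)
print("left foot cols");print(V[244:256,338:347]);print("right");print(V[258:273,360:370])
```

```text
-0.0293 bottom [117. 357.] l 86.0 r 145.0
 foot top face bottom 350.0
0.0307 bottom [334. 543.] l 302.0 r 362.0
 foot top face bottom 535.0
left foot cols
[[51 76 94 72 49 46 62 80 79]
 [47 84 96 66 49 52 48 53 50]
 [54 89 90 66 52 48 62 60 47]
 [50 71 73 57 47 52 76 73 52]
 [44 54 61 58 50 58 84 74 49]
 [45 50 69 81 73 78 85 66 46]
 [44 44 60 72 82 81 71 51 43]
 [40 43 43 45 51 52 48 49 46]
 [48 47 44 48 49 44 45 49 48]
 [42 45 45 46 43 46 45 45 46]
 [44 50 44 46 45 48 43 44 45]
 [47 42 46 47 49 44 46 44 47]]
right
[[33 44 56 51 49 50 46 49 50 66]
 [73 76 71 53 47 51 49 57 68 78]
 [88 84 71 49 46 49 50 68 84 69]
 [64 54 50 41 45 49 53 87 91 62]
 [49 45 45 50 48 48 55 93 89 57]
 [45 48 49 47 45 48 61 89 85 57]
 [45 57 60 52 52 48 68 95 83 56]
 [50 70 82 74 74 71 84 92 78 54]
 [50 77 87 91 96 90 89 80 59 49]
 [54 71 76 84 82 75 68 67 50 50]
 [44 54 63 58 59 52 51 53 47 50]
 [32 36 46 50 56 50 50 50 46 47]
 [23 25 25 34 48 47 51 49 48 47]
 [27 36 35 41 48 48 46 48 46 51]
 [36 40 46 40 45 48 46 47 49 49]]
```

Run:
```python
from h import *
f=load("w20")["frame"]
a=f[205:225,278:308,::-1];b=f[205:225,352:382,::-1]
im=np.hstack([cv2.resize(cv2.convertScaleAbs(x,alpha=1.8),None,fx=13,fy=13,interpolation=cv2.INTER_CUBIC) for x in (a,b)])
cv2.imwrite("pics/c34.png",im)
```

```text
(no output)
```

View pics/c34.png

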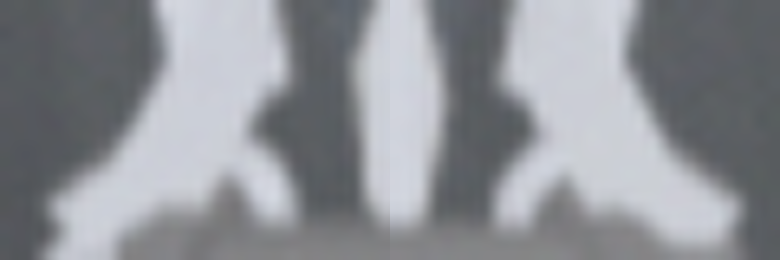

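>>> arm_command:
  motion:
    - [-0.05,0,0,0,0.9]
    - [-0.1,0,0,0,0.9]
    - [-0.1,0,0,0,0.9]
    - [-0.1,0,0,0,0.9]
    - [-0.1,0,0,0,0.9]
    - [-0.1,0,0,0,0.9]

```text
time: 23.63
ee_pos: [0.5321, 0.0278, 0.1728]
eef_rot: [[-0.0, -0.292, 0.957], [0.0, 0.957, 0.292], [-1.0, 0.0, 0.0]]
contact_force: [-0.2, 0.1, -2.3]
gripper_width: 0.191
```

>>> arm_command:
  motion:
    - [0,0,0,0,0.9]
    - [0,0,0,0,0.9]
    - [0,0,0,0,0.9]

```text
time: 23.88
ee_pos: [0.5321, 0.0277, 0.1728]
eef_rot: [[0.0, -0.292, 0.957], [0.0, 0.957, 0.292], [-1.0, 0.0, 0.0]]
contact_force: [-0.6, 0.2, -2.4]
gripper_width: 0.189
```

```bash
python3 snap.py w21
python3 - <<'E'
from h import *
f=load("w21")["frame"];crop(f,331,200,70,60,5,"pics/c35.png")
from bench import job
print(job.hand_in())
E
```

```text
23.8833 [0.5321 0.0277 0.1728] [[0.0, -0.292, 0.957], [0.0, 0.957, 0.292], [-1.0, 0.0, 0.0]] F [-0.6  0.2 -2.4] w 0.189 qd 0.002 j7 [-0.26  0.26  0.16  1.9  -0.05  0.98  1.78]
the job is handed in; nothing more can be done
None
```

View pics/c35.png

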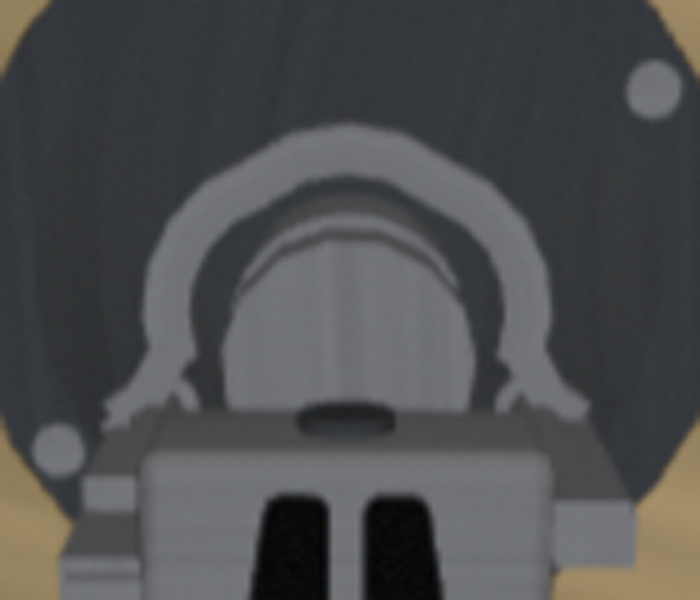

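I took the pliers out of the rest, spread the small grey ring on the cradle and lifted it off. I lowered it over the axle to groove height and handed the job in at 23.9 s, with the pliers still holding the ring spread.

**Last checks that agreed:**
- **Centring:** the axle sits about mid-way in the ring opening, to within about 1 mm in the wrist view, with a clear gap all round.
- **Contact:** the tool force was about -2.4 N vertically, which is just the weight of pliers and ring, so nothing was touching the axle or base.
- **Stillness and level:** the arm was still, and the ring looked level in the scene view.
- **Bystanders:** the mallet, tin and scraper were not touched.

**The check that disagreed is the ring's height.** I pressed the tips lightly on the bare table once to get their height. The ring does not rest on the foot discs but hangs by friction on the pins, a few millimetres above them. My estimates of its mid height ranged from about 73 to 77 mm, against the 76 mm groove and the ±3 mm allowed, so I set the final pose in the middle of that range. If the ring had slipped down onto the discs, it would be at about 72 mm, outside tolerance; the pictures pointed against that. The hand-in reports no verdict, so the height is the one thing I could not fully confirm.

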